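# Lay the instrument housing on its side against the stop

### The job

The empty grey housing stands on end on the assembly bed with its open mouth up. Using only the fingertips, without gripping it hard or lifting it, tip it over away from the stop bar onto its broad side, letting it down gently all the way instead of letting it fall, then push it along the bed until its closed end sits flush against the stop bar, square to it and near the middle. Leave the other things on the table where they are.

Things in the scene. Friction and masses are not known exactly. Their poses are not given: they have to be found in the camera images.
- bed: Plywood assembly bed, fixed to the table: slab 380 (x) x 180 (y) x 12 mm thick; origin under its centre on the table top, z up. An aluminium stop bar 20 mm thick, 180 mm wide, stands across its +x end and rises 40 mm above the slab.
- stop_face (a point): Middle of the stop bar's inner face, at the height of the slab's top surface; axes as the bed's (+x points from the slab into the stop bar).
- case: Grey sheet-metal housing, loose, about 0.4 kg: box 56 (x) x 110 (y) x 200 mm (z), walls and closed end 4 mm, open at +z (inside 48 x 102 mm). Starts standing on its closed end on the bed, 15 to 45 mm from the stop bar, +x face towards the bar. Origin: centre of the closed end's outside. Laid down properly, its -x face is on the bed, +x points up and z away from the stop bar.
- case_heel (a point): On the housing: middle of the bottom edge of its -x broad face, the edge it pivots on as it is tipped away from the stop bar.
- case_mouth (a point): On the housing: centre of the open mouth, 200 mm from the closed end.
- board: Bystander: green bare circuit board with components, 100 x 80 mm, 18 mm high, lying beside the bed. Origin at the centre of its underside.
- faceplate: Bystander: aluminium face plate 56 x 110 mm with two knobs, 18 mm high, lying beside the bed. Origin at the centre of its underside.
- driver: Bystander: screwdriver, 170 mm long, lying beside the bed; origin under its middle.
- jar: Bystander: small clear screw jar, 56 mm across, 70 mm high. Origin at the centre of its underside.
- spool: Bystander: empty white plastic reel lying flat, 100 mm across, 44 mm high. Origin at the centre of its underside.
- meter: Bystander: black hand-held meter, 150 x 75 mm, 40 mm high, lying flat. Origin at the centre of its underside.
- carton: Bystander: small cardboard box 60 x 80 x 50 mm behind the stop bar. Origin at the centre of its underside.
There are look-alikes about, which are no part of the job. What is shaped like the case but orange or red is not meant.

How it is judged:
By the outcome, as a careful person would: the job done as asked, in the order asked, and still so for the second after the job is handed in, with the robot touching nothing.
It also fails if it takes over 69 s, if anything falls off the work surface, if the arm or the gripper's body presses on something with over 40 N, if the wrist force passes 120 N, or if a joint passes its speed limit or range.

### The arm

A 6-joint arm with a two-finger parallel gripper is mounted at the origin on the work surface. World frame = base frame: x ahead of the robot, y to its left, z up, the work surface at z = 0. Lengths are in mm, angles in rad, forces in N, time in s.
With the tool pointing down it reaches from about 300 to 775 mm from the base axis. Payload 14.6 kg.
Tool frame: the origin (TCP) lies between the finger pads; the fingertips stand 19 mm ahead of it and the grasp point (between the pads) is the TCP; x points along the fingers, y is the direction in which the jaws open and shut, and the axes are right-handed (so a half turn about x gives the same grasp; the last joint's range is limited). The gripper opens to 94 mm and grips with 3 to 60 N. Pads are 16 mm wide; open, the fingers measure 119 mm over their backs; the gripper's body (75 mm by 177 mm) begins 78 mm behind the grasp point.
Start: joints at [-0.067, 0.3, 1.521, -0, 1.321, -0.067], TCP at [549.99, -0.002, 224.446] pointing down, gripper open.
Joint ranges: [-3.03, 3.03], [-0.79, 2.21], [0.23, 2.52], [-1.04, 4.18], [0, 3.07], [-2.55, 2.55]. Speed limits (rad/s): [2.22, 2.22, 2.57, 3.14, 3.14, 3.14].

### API

Orientations are given as [roll, pitch, yaw] about the fixed x, y, z axes, in that order (R = Rz(yaw) Ry(pitch) Rx(roll)).
In Python, from cell import manip gives the robot as it stands.
- The arm moves only by the tool jog_arm, never from a script. Its argument "series" is one flat list of numbers, 7 for each row, row after row: the turn, a rotation vector about the world's x, y, z in rad, then the shift along the world's x, y, z in m, then the opening, from -1 (shut) to 1 (fully open). A call has 1 to 20 rows; each row is the pose to reach, as a shift and turn from the pose commanded when the call began; what a row does not reach only later rows make up. A row lasts 1/8 s, in which the tool goes at most 62.5 mm and 10.7 degrees, less where a joint would pass 70% of its speed; a pose out of reach is approached as far as the arm can. A call with a gripper value outside its range is refused whole. The fingers move at their own pace and stop on an object; "squeeze" is the grip in N (left out, the last holds). Time passes only in rows, so rows that repeat a pose let the fingers close. It gives the time, the measured TCP pose, the force and the opening at its end, in the units of the state.
- manip.read_state(): the state, without advancing time (a new reading comes with each control period).
- manip.camera(name): name is "scene" or "side" or "wrist"; returns a dict with "color" (384x512x3 uint8, blue, green, red), "range_z" (384x512 float32, mm along the optical axis (not along the pixel's ray), 0 where there is no reading), "fx", "fy", "cx", "cy" (pixels), "pose" (4x4, takes a point from camera to world coordinates); the wrist camera has in their place "mount" (4x4, takes a point from camera to tool coordinates, whose origin is the TCP and whose axes are the tool frame's). Camera axes: x right, y down, z forward; pixel columns grow to the right and rows downward; lengths in mm; the calibration is good to about 2 mm. A picture is of the moment at which its call begins: read the wrist's pose just before it.
- manip.sign_off(): hands the job in, once; it reports no verdict.
The state is a dict: "clock": time; "joints": joint angles; "qd": joint speeds; "effort": joint torques, N m; "eef_pos": TCP position; "eef_rot": TCP orientation; "wrist_force": force on the tool from outside, world axes, zero at the start; "moment": the same for the moment, N m; "finger_gap": finger opening in mm.
Only numpy, scipy, OpenCV 4.12 (cv2) and the standard library are available. Lean on these libraries where they do the work, as an engineer would, in place of code of your own. Each camera call takes 0.05 s, during which the arm holds its last target.

## Working session

There is one attempt and no reset: what is moved stays moved. The work goes in short steps, Python scripts to look and compute and a tool call to move; the robot and the scene stay as the last step left them, time stands still between calls to the robot, and variables do not carry over. Pictures are saved under pics/ and viewed, and the job is handed in when it is done.

Besides the shell and the picture viewer there is one more tool, called after "Request:" as name(argument=value, ...) on one line, values as JSON. jog_arm: Moves the arm, as the interface text tells. Its arguments: {"type":"object","properties":{"series":{"type":"array","items":{"type":"number"}},"squeeze":{"type":"number"}},"required":["series"]}

```bash
ls; mkdir -p pics; python3 - <<'E'
from cell import manip
import cv2,numpy as np
s=manip.read_state();print(s)
for n in ["scene","side","wrist"]:
    c=manip.camera(n);cv2.imwrite(f"pics/a_{n}.png",c["color"]);np.savez(f"a_{n}.npz",**c)
    print(n,c["fx"],c["cx"],c["cy"],np.round(c.get("pose",c.get("mount")),3).tolist())
E
```

```text
pics
{'clock': 0.0, 'joints': array([-6.66217745e-02,  3.00452128e-01,  1.52159193e+00, -1.02274903e-05,
        1.32069632e+00, -6.66542457e-02]), 'qd': array([-0.00037896, -0.00100799,  0.00079319,  0.00067132, -0.00063499,
       -0.00149302]), 'effort': array([-1.53750298e-03, -5.31805658e+01, -3.52735734e+01,  7.07558286e-02,
        2.43994006e-02, -4.79655944e-05]), 'eef_pos': array([ 5.49755160e+02, -1.07265418e-03,  2.23892138e+02]), 'eef_rot': array([-1.62881946,  1.56964856,  3.08360453]), 'wrist_force': array([ 0.33968325, -0.02057047,  0.05352774]), 'moment': array([ 0.04978125, -0.00486555,  0.0484171 ]), 'finger_gap': 93.80454404686013}
scene 390.37039928220196 253.96666730359328 197.3546573286706 [[0.469, 0.483, -0.739, 1484.144], [0.883, -0.245, 0.4, -477.035], [0.012, -0.84, -0.542, 783.871], [0.0, 0.0, 0.0, 1.0]]
side 378.0545178424592 248.8440251421024 191.8601596597855 [[0.413, 0.788, -0.457, 1067.528], [0.911, -0.357, 0.207, -194.328], [0.0, -0.502, -0.865, 1109.046], [0.0, 0.0, 0.0, 1.0]]
wrist 295.44784127396633 260.3508410113652 191.83293997232178 [[-0.0, -0.251, 0.968, -160.024], [1.0, -0.0, -0.0, 0.096], [0.0, 0.968, 0.251, -73.724], [0.0, 0.0, 0.0, 1.0]]
```

View pics/a_scene.png

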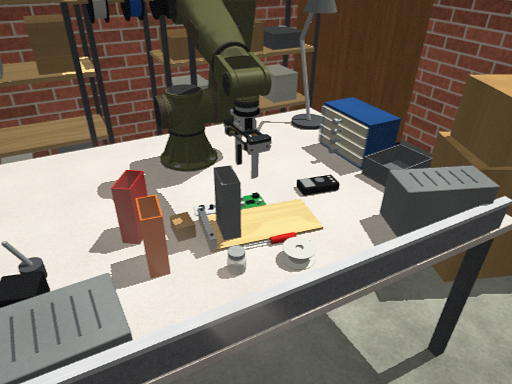

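View pics/a_side.png

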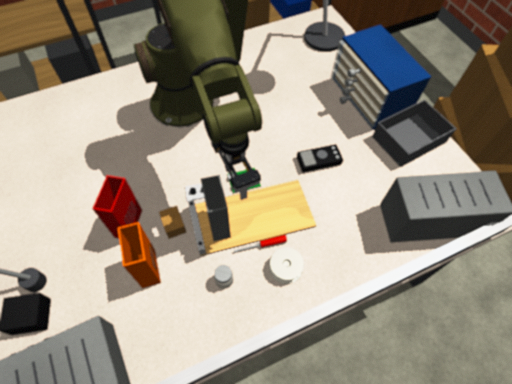

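View pics/a_wrist.png

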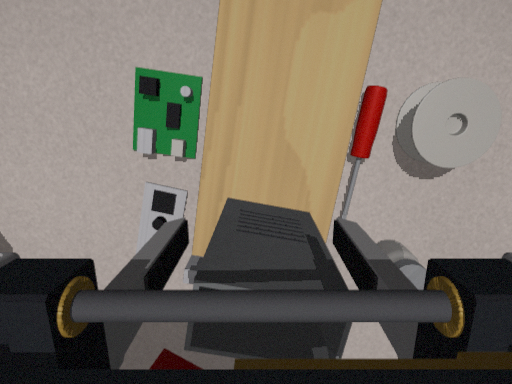

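The candidates in the scene view are red at (130,207), orange at (152,235), grey at (228,203), and the grey vented boxes at the edges. The grey one standing on the bed beside the stop bar (bar at about (205,225)) matches the description. Next I'll take a close crop and measure.

```bash
cat > h.py <<'E'
import numpy as np,cv2
def cloud(c,T=None):
    z=c["range_z"].astype(float);h,w=z.shape
    u,v=np.meshgrid(np.arange(w),np.arange(h))
    p=np.stack([(u-c["cx"])/c["fx"]*z,(v-c["cy"])/c["fy"]*z,z,np.ones_like(z)],-1)
    T=c["pose"] if T is None else T
    P=p@np.array(T).T
    P=P[...,:3];P[z<=0]=np.nan
    return P
def bedrect(c):
    hsv=cv2.cvtColor(c["color"],cv2.COLOR_BGR2HSV);P=cloud(c)
    m=(hsv[...,0]>12)&(hsv[...,0]<28)&(hsv[...,1]>90)&(abs(P[...,2]-12)<6)&(np.hypot(P[...,0]-550,P[...,1])<350)
    return P,m
E
python3 - <<'E'
import numpy as np,cv2
from h import *
for n in ["scene","side"]:
    c=dict(np.load(f"a_{n}.npz"));P,m=bedrect(c)
    q=P[m];print(n,m.sum(),np.median(q[:,2]))
    r=cv2.minAreaRect(q[:,:2].astype(np.float32));print("bed",r,cv2.boxPoints(r).round(1).tolist())
    hsv=cv2.cvtColor(c["color"],cv2.COLOR_BGR2HSV)
    # case top points
    x0,y0=q[:,:2].mean(0)
    g=(hsv[...,1]<60)&(P[...,2]>60)&(P[...,2]<225)&(np.hypot(P[...,0]-550,P[...,1]+100)<170)
    q=P[g]
    v,u=np.where(g);print("grey",g.sum(),u.min(),u.max(),v.min(),v.max())
    t=q[(q[:,2]>190)]
    r=cv2.minAreaRect(t[:,:2].astype(np.float32));print("top",len(t),t[:,2].max(),r,cv2.boxPoints(r).round(1).tolist())
    r=cv2.minAreaRect(q[:,:2].astype(np.float32));print("all",r,cv2.boxPoints(r).round(1).tolist())
    b=(P[...,2]>46)&(P[...,2]<57)&(np.hypot(P[...,0]-550,P[...,1]+100)<200)
    q=P[b];v,u=np.where(b)
    for i in range(0,len(q),max(1,len(q)//15)):print(u[i],v[i],q[i].round(0))
    cv2.imwrite(f"pics/crop_{n}.png",cv2.resize(c["color"][150:270,160:340],None,fx=4,fy=4,interpolation=cv2.INTER_CUBIC))
E
```

```text
scene 2330 11.741428960946052
bed ((574.6953125, 41.22369384765625), (450.1709899902344, 206.57342529296875), 85.62653350830078) [[454.5, -175.3000030517578], [660.5, -191.10000610351562], [694.7999877929688, 257.79998779296875], [488.8999938964844, 273.5]]
grey 1510 213 257 158 250
top 431 224.87886208432212 ((555.8230590820312, -50.8582649230957), (115.60015106201172, 121.99787902832031), 89.1699447631836) [[494.0, -107.80000305175781], [616.0, -109.5], [617.7000122070312, 6.099999904632568], [495.70001220703125, 7.800000190734863]]
all ((609.0963745117188, -55.309547424316406), (119.01815795898438, 243.64199829101562), 75.9179458618164) [[476.5, -83.4000015258789], [712.7999877929688, -142.6999969482422], [741.7000122070312, -27.200000762939453], [505.3999938964844, 32.099998474121094]]
202 206 [ 453. -116.   51.]
203 212 [ 490. -127.   54.]
175 215 [ 460. -212.   50.]
189 216 [ 487. -174.   51.]
175 218 [ 477. -217.   50.]
189 219 [ 501. -179.   50.]
172 221 [ 487. -230.   49.]
185 222 [ 514. -197.   52.]
206 223 [ 547. -139.   51.]
181 225 [ 518. -211.   48.]
206 226 [ 563. -146
[... 726 characters left out ...]
((597.9883422851562, -64.57038879394531), (136.1453399658203, 249.2310028076172), 85.82210540771484) [[468.70001220703125, -123.4000015258789], [717.2999877929688, -141.5], [727.2000122070312, -5.800000190734863], [478.70001220703125, 12.399999618530273]]
189 198 [ 451. -125.   52.]
217 204 [506. -51.  47.]
177 208 [ 470. -172.   52.]
162 211 [ 458. -218.   48.]
166 213 [ 472. -209.   52.]
169 215 [ 481. -202.   49.]
172 217 [ 491. -196.   48.]
177 219 [ 506. -184.   51.]
181 221 [ 517. -175.   50.]
182 223 [ 524. -175.   50.]
194 225 [ 549. -143.   56.]
199 227 [ 560. -132.   53.]
165 231 [ 529. -231.   50.]
201 235 [ 588. -136.   54.]
151 244 [ 551. -283.   47.]
231 278 [ 746. -104.   47.]
```

View pics/crop_scene.png

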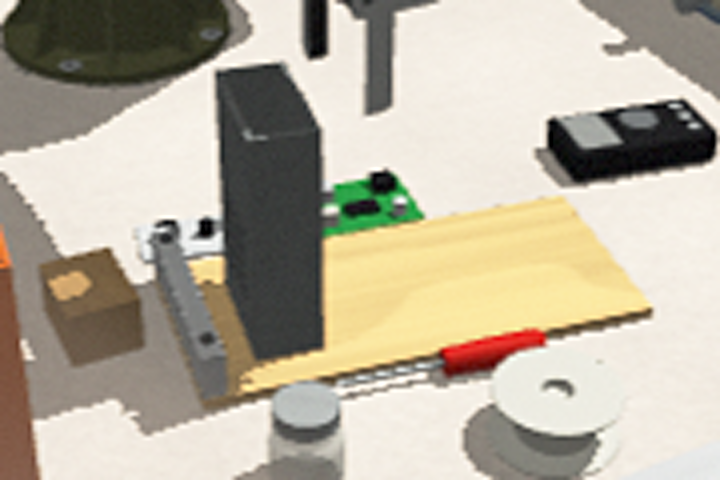

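View pics/crop_side.png

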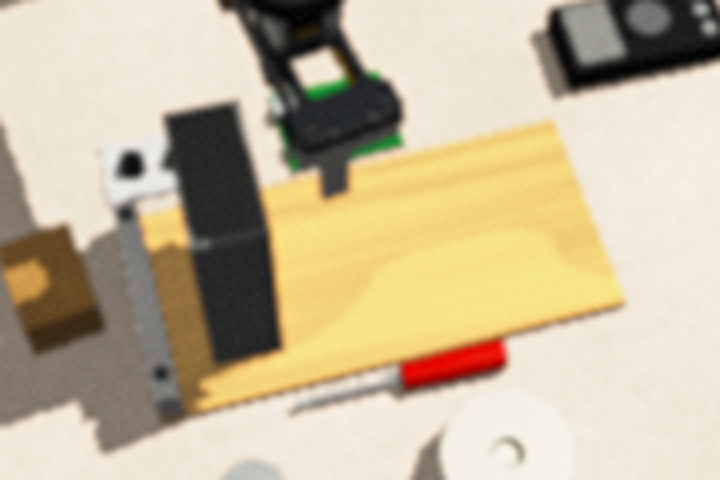

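```bash
python3 - <<'E'
import numpy as np,cv2
for n in ["scene","side"]:
    c=np.load(f"a_{n}.npz")["color"]
    for k,(x0,y0) in {"scene":{"A":(195,155),"B":(270,190)},"side":{"A":(180,165),"B":(275,170)}}[n].items():
        cv2.imwrite(f"pics/z_{n}{k}.png",cv2.resize(cv2.convertScaleAbs(c[y0:y0+100 if k=="A" else y0+70,x0:x0+70],alpha=1.6,beta=20),None,fx=8 if k=="A" else 6,fy=6 if k=="A" else 6,interpolation=cv2.INTER_CUBIC))
E
```

```text
(no output)
```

View pics/z_sceneA.png

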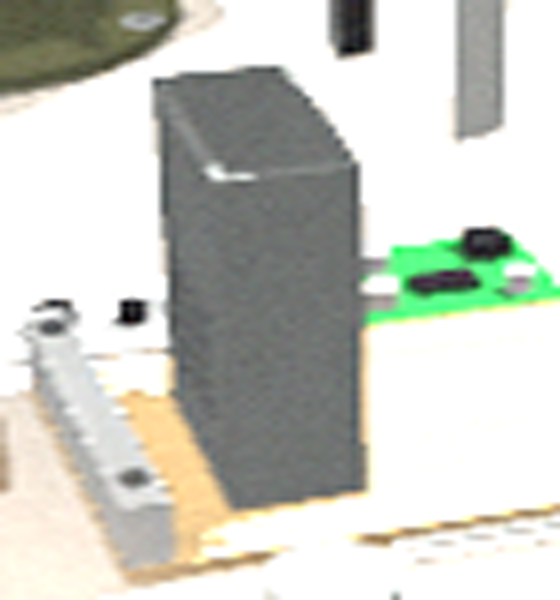

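View pics/z_sideA.png

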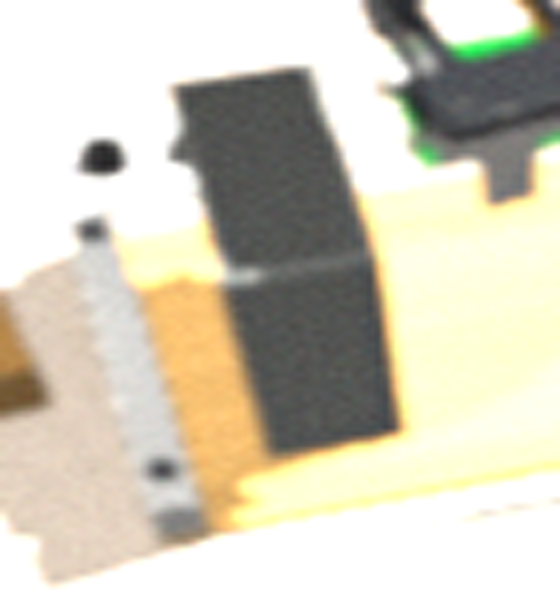

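```bash
cat >> h.py <<'E'
def ray(c,u,v,z):
    T=np.array(c["pose"]);d=T[:3,:3]@np.array([(u-c["cx"])/c["fx"],(v-c["cy"])/c["fy"],1]);o=T[:3,3]
    return (o+d*(z-o[2])/d[2])[:2]
E
python3 - <<'E'
import numpy as np,cv2
from h import *
pts={"scene":(195,155,8,6,{"top":[(153,80),(280,67),(357,160),(213,178)],"base":[(235,508),(365,490)],"bartop":[(72,320),(173,500)]}),
"side":(180,165,8,6,{"top":[(177,88),(310,70),(372,255),(228,280)],"base":[(270,455),(398,430)],"bartop":[(108,228),(207,513)]})}
zz={"top":212,"base":12,"bartop":52}
for n,(x0,y0,sx,sy,d) in pts.items():
    c=dict(np.load(f"a_{n}.npz"))
    for k,l in d.items():
        print(n,k,[ray(c,x0+a/sx-.5,y0+b/sy-.5,zz[k]).round(0).tolist() for a,b in l])
    o=(160,150);l={"scene":[(567,197),(652,308)],"side":[(552,122),(623,302)]}[n]
    print(n,"bed far end",[ray(c,o[0]+a/4-.5,o[1]+b/4-.5,12).round(0).tolist() for a,b in l])
    # bed mask biggest component, rays to z=12, line fits
    hsv=cv2.cvtColor(c["color"],cv2.COLOR_BGR2HSV)
    m=((hsv[...,0]>12)&(hsv[...,0]<28)&(hsv[...,1]>90)).astype(np.uint8)
    m[:, :195]=0
    k,L,S,C=cv2.connectedComponentsWithStats(m);i=1+S[1:,4].argmax();m=L==i;print(S[i])
    q=np.array([ray(c,u,v,12) for v,u in zip(*np.where(m))])
    r=cv2.minAreaRect(q.astype(np.float32));print("bed",r,cv2.boxPoints(r).round(0).tolist())
E
```

```text
scene top [[501.0, -86.0], [510.0, -37.0], [608.0, -52.0], [600.0, -105.0]]
scene base [[601.0, -104.0], [611.0, -52.0]]
scene bartop [[467.0, -116.0], [631.0, -141.0]]
scene bed far end [[517.0, 242.0], [689.0, 211.0]]
[ 311    0  122  144 9846]
bed ((-2361.910888671875, 2945.69921875), (1570.1151123046875, 6549.5986328125), 39.593414306640625) [[-5054.0, 4969.0], [-880.0, -78.0], [330.0, 923.0], [-3844.0, 5970.0]]
side top [[502.0, -83.0], [512.0, -37.0], [611.0, -54.0], [603.0, -103.0]]
side base [[602.0, -105.0], [610.0, -54.0]]
side bartop [[472.0, -119.0], [638.0, -141.0]]
side bed far end [[514.0, 239.0], [687.0, 211.0]]
[ 434   28   78  173 7008]
bed ((440.4707946777344, 1066.46142578125), (281.09588623046875, 932.0086059570312), 46.44834518432617) [[6.0, 1286.0], [681.0, 644.0], [875.0, 847.0], [200.0, 1489.0]]
```

```bash
cat > plan.py <<'E'
import numpy as np
from scipy.spatial.transform import Rotation as R
a=np.radians(10.0)
e=np.array([np.sin(a),np.cos(a),0]);w=np.array([np.cos(a),-np.sin(a),0]);om=np.array([-np.cos(a),np.sin(a),0]);zz=np.array([0,0,1.])
HEEL=np.array([560.0,-43.5,12.])   # world
def tool_R(tau):  # tool x=approach, y=jaw, z
    x=-zz; z=-e; y=np.cross(z,x)
    return R.from_rotvec(om*np.radians(tau))*R.from_matrix(np.c_[x,y,z])
def case2w(x,z,th,heel=HEEL):
    t=np.radians(th);return heel+e*(-(x+28)*np.cos(t)+z*np.sin(t))+zz*((x+28)*np.sin(t)+z*np.cos(t))
def tcp(px,D,th,tau,heel=HEEL):
    ph=np.radians(th-tau)
    return case2w(px+19*np.sin(ph),200-D+19*np.cos(ph),th,heel)
def rel(pos,Rt,pos0,R0):
    return np.r_[(Rt*R0.inv()).as_rotvec(),(pos-pos0)/1000]
def cur():
    from cell import manip
    s=manip.read_state();return s,s["eef_pos"],R.from_euler("xyz",s["eef_rot"])
E
python3 - <<'E'
from plan import *
s,p0,R0=cur()
print(R0.as_matrix().round(3)); print(tool_R(0).as_matrix().round(3))
print("tcp vert in",tcp(0,33,0,0)); 
print(rel(tcp(0,-40,0,0),tool_R(0),p0,R0).round(4))
for th in range(0,91,15): print(th,tcp(-16,33,th,th-40).round(1))
E
```

```text
[[-0.001  1.    -0.   ]
 [ 0.    -0.    -1.   ]
 [-1.    -0.001 -0.   ]]
[[ 0.     0.985 -0.174]
 [ 0.    -0.174 -0.985]
 [-1.     0.     0.   ]]
tcp vert in [555.13785103 -71.07461708 198.        ]
[-1.000e-04 -9.000e-04 -1.745e-01  5.300e-03 -7.110e-02  4.700e-02]
0 [555.8 -67.3 193.6]
15 [564.1 -20.3 193.6]
30 [572.1  25.2 181.3]
45 [579.3  66.1 157.5]
60 [585.2  99.4 123.7]
75 [589.4 123.   82.4]
90 [591.5 135.3  36.2]
```

Request:
jog_arm(series=[0, 0, 0, 0, 0, 0.03, 0, 0, 0, -0.06, 0, 0, 0.06, 0, 0, 0, -0.12, 0.002, -0.02, 0.06, 0, 0, 0, -0.175, 0.004, -0.04, 0.06, 0, 0, 0, -0.175, 0.005, -0.06, 0.06, 0, 0, 0, -0.175, 0.005, -0.071, 0.06, 0, 0, 0, -0.175, 0.005, -0.071, 0.06, 0, 0, 0, -0.175, 0.005, -0.071, 0.06, 0], squeeze=5)

```text
clock: 1.15
eef_pos: [555.0, -70.7, 284.3]
eef_rot: [-2.125, 1.571, 2.413]
wrist_force: [-0.8, -0.0, 1.3]
finger_gap: 47.1
```

```bash
python3 - <<'E'
from plan import *
from cell import manip
import cv2
s,p,r=cur();print(s["eef_pos"],s["finger_gap"],s["wrist_force"])
for n in ["scene","side","wrist"]:
    c=manip.camera(n);np.savez(f"b_{n}.npz",**c)
    im=c["color"] if n=="wrist" else cv2.resize(c["color"][120:270,160:340],None,fx=4,fy=4,interpolation=cv2.INTER_CUBIC)
    cv2.imwrite(f"pics/b_{n}.png",cv2.convertScaleAbs(im,alpha=1.5,beta=15))
E
```

```text
[554.95846103 -70.6810334  284.34759367] 47.11240386213854 [-0.80724757 -0.04294671  1.2702416 ]
```

View pics/b_wrist.png

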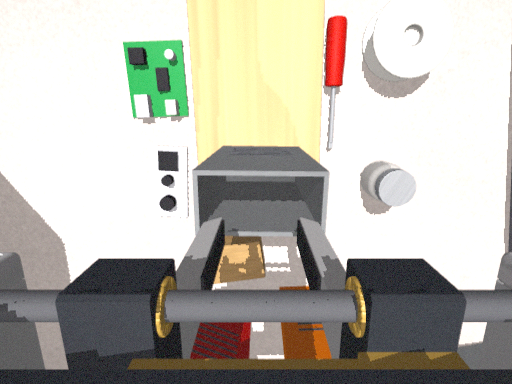

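View pics/b_scene.png

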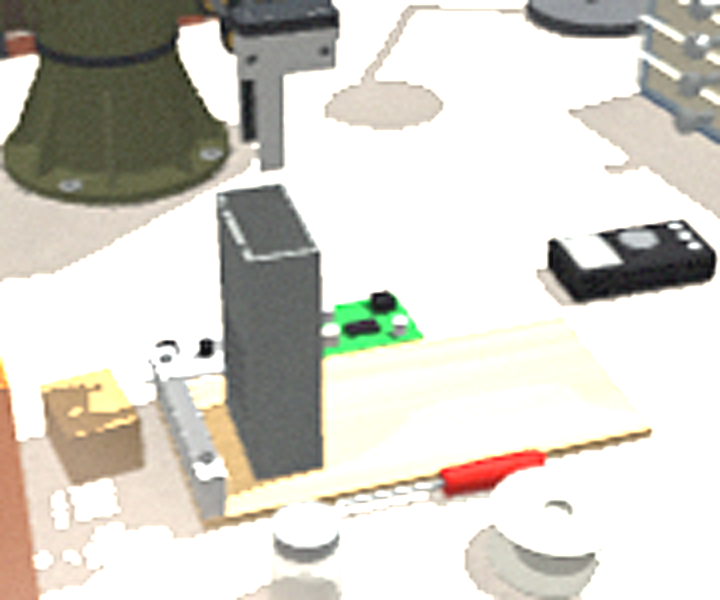

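View pics/b_side.png

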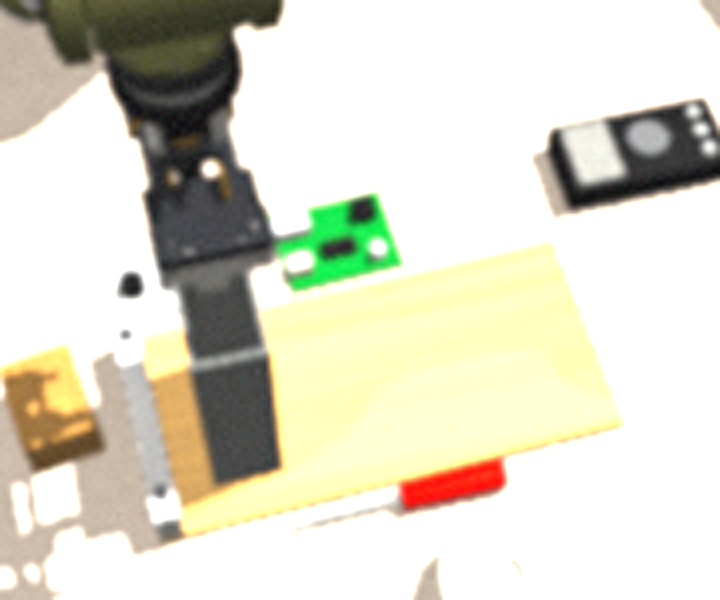

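```bash
python3 - <<'E'
from plan import *
from h import ray
import cv2
c=dict(np.load("b_wrist.npz"));s,p,r=cur()
T=np.eye(4);T[:3,:3]=r.as_matrix();T[:3,3]=p
c["pose"]=T@c["mount"]
im=cv2.convertScaleAbs(c["color"],alpha=2,beta=20)
cv2.imwrite("pics/b_w2.png",cv2.resize(im[130:250,180:345],None,fx=4.8,fy=4.8,interpolation=cv2.INTER_CUBIC))
for uv in [(196,171),(326,168)]:
    q=ray(c,*uv,212);print(q,"rel heel",(q-HEEL[:2])@e[:2],(q-HEEL[:2])@w[:2])
E
```

```text
[509.62245951 -31.53435448] rel heel 3.0358923739988684 -51.69000499233387
[612.15456317 -47.1342296 ] rel heel 5.477527360530395 51.99329551319244
```

View pics/b_w2.png

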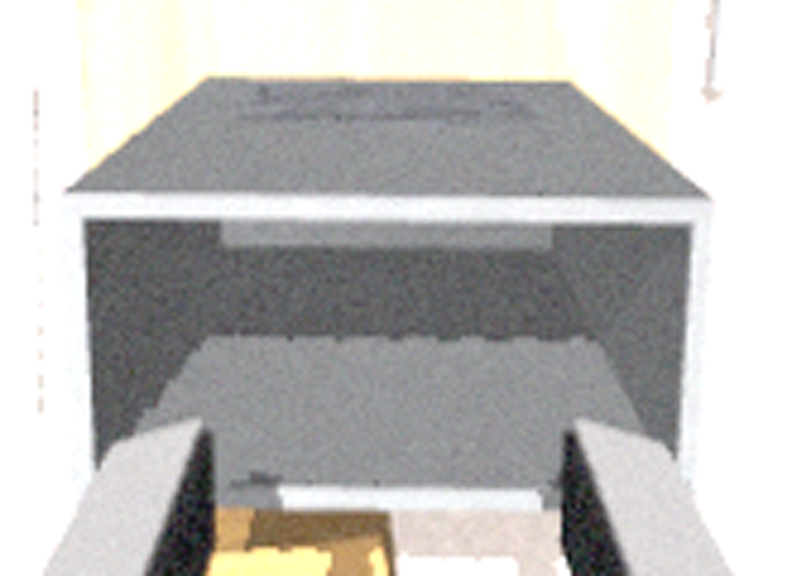

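```bash
python3 - <<'E'
from plan import *
from h import ray
c=dict(np.load("b_wrist.npz"));s,p,r=cur()
T=np.eye(4);T[:3,:3]=r.as_matrix();T[:3,3]=p
c["pose"]=T@c["mount"]
for k,X,Y in [("o-xL",65,192),("o-xR",712,198),("i-xL",83,218),("i-xR",694,224),("i+x",290,487),("i+xR",540,487),("o+x",290,508),("o+xR",540,508)]:
    q=ray(c,X/4.8+179.6,Y/4.8+129.6,212);print(k,q.round(1),"rel heel",((q-HEEL[:2])@e[:2]).round(1),((q-HEEL[:2])@w[:2]).round(1))
E
```

```text
o-xL [507.6 -30. ] rel heel 4.2 -53.9
o-xR [613.4 -49.7] rel heel 3.2 53.7
i-xL [509.6 -34.8] rel heel -0.2 -51.2
i-xR [609.9 -53.6] rel heel -1.2 50.9
i+x [534.5 -88. ] rel heel -48.3 -17.4
i+xR [577.7 -95.6] rel heel -48.3 26.5
o+x [533.7 -91.9] rel heel -52.2 -17.5
o+xR [577.1 -99.6] rel heel -52.2 26.6
```

Wrist view: the mouth rim is clear, its -x edge from (194,169) to (328,170). The size comes out at 108 x 56 mm, as it should, and it is square to the tool. The heel moves 3.5 mm. I'll enter the mouth with the tool vertical.

Request:
jog_arm(series=[0, 0, 0, 0.001, 0.004, -0.01, 0, 0, 0, 0, 0.001, 0.004, -0.03, 0, 0, 0, 0, 0.001, 0.004, -0.045, 0, 0, 0, 0, 0.001, 0.004, -0.06, 0, 0, 0, 0, 0.001, 0.004, -0.07, 0, 0, 0, 0, 0.001, 0.004, -0.08, 0, 0, 0, 0, 0.001, 0.004, -0.086, 0, 0, 0, 0, 0.001, 0.004, -0.086, 0])

```text
clock: 2.3
eef_pos: [555.9, -67.0, 198.2]
eef_rot: [-1.571, 1.57, 2.966]
wrist_force: [0.3, 0.2, 0.1]
finger_gap: 47.2
```

```bash
sed -i 's/^HEEL=.*/HEEL=np.array([560.6,-40.0,12.])/' plan.py; python3 - <<'E'
from plan import *
s,p0,R0=cur();print(p0,s["wrist_force"],tcp(0,33,0,0))
for tau in range(-5,-41,-5):
    f=-tau/40
    print(tau,rel(tcp(-15*f,33,0,tau),tool_R(tau),p0,R0).round(4).tolist())
E
```

```text
[555.93937337 -67.00021234 198.20380664] [0.32985625 0.24275335 0.11808802] [555.73785103 -67.57461708 198.        ]
-5 [0.0859, -0.0155, 0.0005, -0.0002, -0.0004, -0.0003]
-10 [0.1718, -0.0307, 0.0004, -0.0001, -0.0001, -0.0005]
-15 [0.2577, -0.0459, 0.0004, -0.0001, 0.0001, -0.0009]
-20 [0.3437, -0.0611, 0.0004, -0.0, 0.0004, -0.0013]
-25 [0.4296, -0.0762, 0.0004, 0.0, 0.0008, -0.002]
-30 [0.5156, -0.0914, 0.0004, 0.0001, 0.0011, -0.0027]
-35 [0.6015, -0.1066, 0.0003, 0.0002, 0.0016, -0.0036]
-40 [0.6874, -0.1218, 0.0003, 0.0003, 0.0022, -0.0046]
```

Request:
jog_arm(series=[0.086, -0.015, 0, 0, 0, 0, 0, 0.172, -0.03, 0, 0, 0, 0, 0, 0.258, -0.045, 0, 0, 0, -0.001, 0, 0.344, -0.06, 0, 0, 0, -0.001, 0, 0.43, -0.076, 0, 0, 0.001, -0.002, 0, 0.516, -0.091, 0, 0, 0.001, -0.003, 0, 0.602, -0.106, 0, 0, 0.002, -0.004, 0, 0.645, -0.114, 0, 0, 0.002, -0.004, 0, 0.687, -0.122, 0, 0, 0.002, -0.005, 0, 0.687, -0.122, 0, 0, 0.002, -0.005, 0])

```text
clock: 3.55
eef_pos: [556.0, -65.1, 193.4]
eef_rot: [3.141, 0.873, 1.395]
wrist_force: [0.5, 0.1, -0.3]
finger_gap: 46.8
```

```bash
cat > look.py <<'E'
import sys,cv2
from plan import *
from cell import manip
t=sys.argv[1]
s=manip.read_state();print(s["clock"],s["eef_pos"].round(1),s["wrist_force"].round(2),s["joints"].round(2))
for n in sys.argv[2:]:
    c=manip.camera(n);np.savez(f"{t}_{n}.npz",**c)
    im=c["color"] if n=="wrist" else cv2.resize(c["color"][110:270,150:340],None,fx=3.7,fy=3.7,interpolation=cv2.INTER_CUBIC)
    cv2.imwrite(f"pics/{t}_{n}.png",cv2.convertScaleAbs(im,alpha=1.4,beta=15))
E
python3 look.py c scene wrist
```

```text
3.55 [556.  -65.1 193.4] [ 0.46  0.14 -0.33] [-0.47  0.44  1.55  0.67  1.43 -0.49]
```

View pics/c_scene.png

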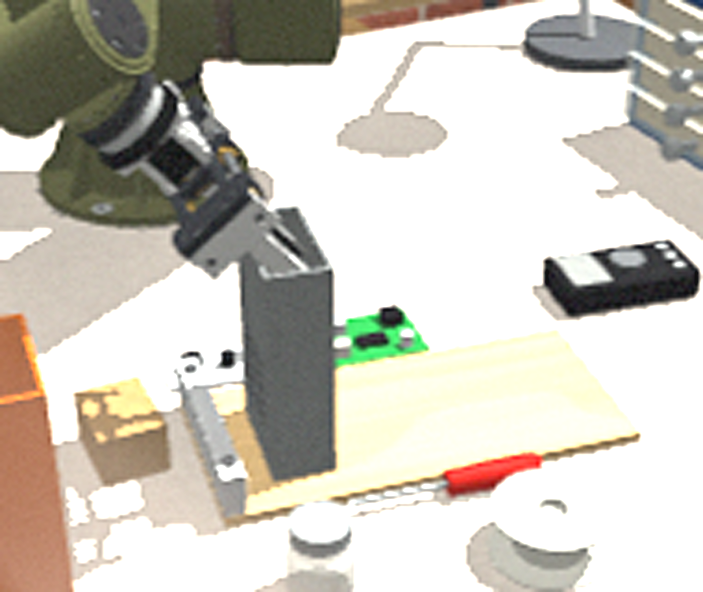

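View pics/c_wrist.png

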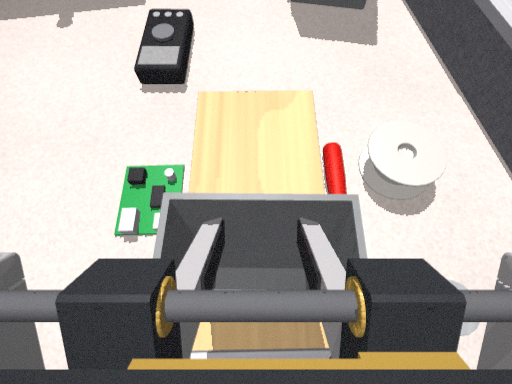

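Scene view: the case is still standing (crop centre about (290,370)), both fingers are inside the mouth, and there is no contact force. Next I'll compute the arc about the heel.

```bash
python3 - <<'E'
from plan import *
s,p0,R0=cur();print(tcp(-16,33,0,-40))
for th in np.arange(2.5,30.1,2.5):
    print(th,rel(tcp(-16,33,th,th-40),tool_R(th-40),p0,R0).round(4).tolist())
E
```

```text
[556.39546282 -63.84511525 193.55484442]
2.5 [-0.0416, 0.008, 0.0003, 0.0017, 0.0088, 0.0009]
5.0 [-0.0846, 0.0156, 0.0003, 0.0031, 0.0167, 0.0014]
7.5 [-0.1275, 0.0232, 0.0003, 0.0045, 0.0246, 0.0016]
10.0 [-0.1705, 0.0308, 0.0003, 0.0059, 0.0324, 0.0014]
12.5 [-0.2135, 0.0383, 0.0002, 0.0073, 0.0403, 0.0009]
15.0 [-0.2564, 0.0459, 0.0002, 0.0086, 0.0481, 0.0001]
17.5 [-0.2994, 0.0535, 0.0002, 0.01, 0.0559, -0.0011]
20.0 [-0.3424, 0.0611, 0.0002, 0.0114, 0.0636, -0.0027]
22.5 [-0.3854, 0.0687, 0.0002, 0.0127, 0.0713, -0.0046]
25.0 [-0.4283, 0.0763, 0.0002, 0.014, 0.0788, -0.0068]
27.5 [-0.4713, 0.0838, 0.0001, 0.0154, 0.0863, -0.0093]
30.0 [-0.5143, 0.0914, 0.0001, 0.0167, 0.0936, -0.0122]
```

Request:
jog_arm(series=[-0.021, 0.004, 0, 0.001, 0.0045, 0.0005, 0, -0.042, 0.008, 0, 0.0017, 0.0088, 0.001, 0, -0.063, 0.012, 0, 0.0024, 0.0128, 0.0012, 0, -0.085, 0.0156, 0, 0.0031, 0.0167, 0.0014, 0, -0.1275, 0.023, 0, 0.0045, 0.0246, 0.0016, 0, -0.1705, 0.031, 0, 0.0059, 0.0324, 0.0014, 0, -0.1705, 0.031, 0, 0.0059, 0.0324, 0.0014, 0])

```text
clock: 4.53
eef_pos: [562.1, -31.5, 195.3]
eef_rot: [3.14, 1.047, 1.396]
wrist_force: [0.5, -0.5, 0.2]
finger_gap: 47.0
```

```bash
python3 look.py d scene wrist;python3 - <<'E'
from plan import *
s,p0,R0=cur()
# best theta
for th in np.arange(12.5,60.1,2.5):
    print(th,rel(tcp(-16,33,th,th-40),tool_R(th-40),p0,R0).round(4).tolist())
E
```

```text
4.525 [562.1 -31.5 195.3] [ 0.47 -0.48  0.2 ] [-0.35  0.38  1.56  0.53  1.33 -0.34]
12.5 [-0.0441, 0.0076, 0.0001, 0.0014, 0.0078, -0.0005]
15.0 [-0.087, 0.0152, 0.0002, 0.0028, 0.0156, -0.0013]
17.5 [-0.13, 0.0228, 0.0002, 0.0042, 0.0234, -0.0025]
20.0 [-0.173, 0.0304, 0.0002, 0.0055, 0.0311, -0.0041]
22.5 [-0.216, 0.038, 0.0002, 0.0069, 0.0388, -0.0059]
25.0 [-0.2589, 0.0455, 0.0002, 0.0082, 0.0463, -0.0082]
27.5 [-0.3019, 0.0531, 0.0002, 0.0095, 0.0538, -0.0107]
30.0 [-0.3449, 0.0607, 0.0002, 0.0108, 0.0611, -0.0136]
32.5 [-0.3878, 0.0683, 0.0002, 0.0121, 0.0683, -0.0168]
35.0 [-0.4308, 0.0759, 0.0002, 0.0133, 0.0754, -0.0203]
37.5 [-0.4738, 0.0834, 0.0002, 0.0146, 0.0823, -0.0242]
40.0 [-0.5167, 0.091, 0.0002, 0.0157, 0.089, -0.0283]
42.5 [-0.5597, 0.0986, 0.0002, 0.0169, 0.0956, -0.0327]
45.0 [-0.6027, 0.1062, 0.0002, 0.018, 0.102, -0.0374]
47.5 [-0.6457, 0.1138, 0.0002, 0.0191, 0.1081, -0.0424]
50.0 [-0.6886, 0.1213, 0.0002, 0.0202, 0.114, -0.0477]
52.5 [-0.7316, 0.1289, 0.0002, 0.0212, 0.1197, -0.0532]
55.0 [-0.7746, 0.1365, 0.0002, 0.0221, 0.1252, -0.059]
57.5 [-0.8175, 0.1441, 0.0002, 0.023, 0.1304, -0.065]
60.0 [-0.8605, 0.1517, 0.0002, 0.0239, 0.1353, -0.0712]
```

View pics/d_scene.png

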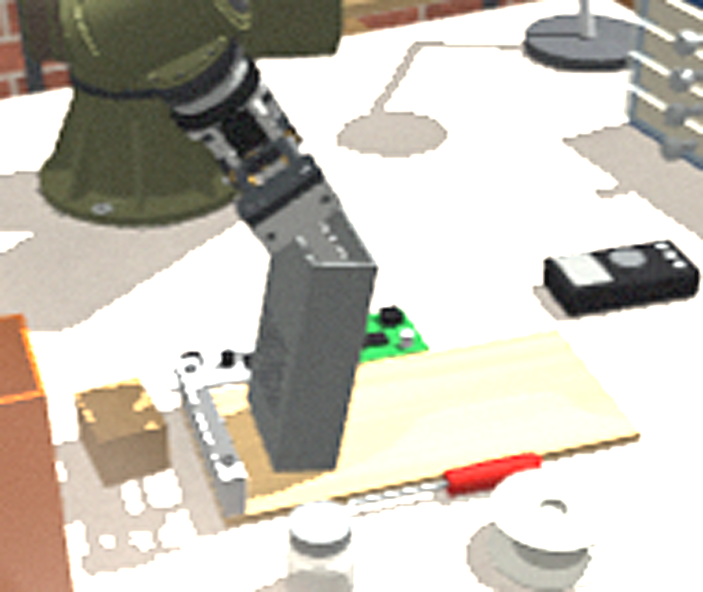

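View pics/d_wrist.png

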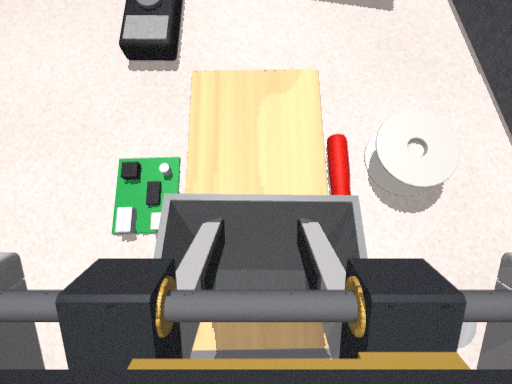

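It is tipped about 10° with the heel in place at (335,468) in the crop and a contact force of about 0.5 N. Continuing past the balance point.

Request:
jog_arm(series=[-0.022, 0.004, 0, 0.0007, 0.004, -0.0002, 0, -0.044, 0.0076, 0, 0.0014, 0.0078, -0.0005, 0, -0.0655, 0.0114, 0, 0.0021, 0.0117, -0.0009, 0, -0.087, 0.0152, 0, 0.0028, 0.0156, -0.0013, 0, -0.1085, 0.019, 0, 0.0035, 0.0195, -0.0019, 0, -0.13, 0.0228, 0, 0.0042, 0.0234, -0.0025, 0, -0.1515, 0.0266, 0, 0.0048, 0.0272, -0.0033, 0, -0.173, 0.0304, 0, 0.0055, 0.0311, -0.0041, 0, -0.216, 0.038, 0, 0.0069, 0.0388, -0.0059, 0, -0.259, 0.0455, 0, 0.0082, 0.0463, -0.0082, 0, -0.302, 0.0531, 0, 0.0095, 0.0538, -0.0107, 0, -0.345, 0.0607, 0, 0.0108, 0.0611, -0.0136, 0, -0.345, 0.0607, 0, 0.0108, 0.0611, -0.0136, 0])

```text
clock: 6.25
eef_pos: [572.7, 29.4, 181.2]
eef_rot: [3.141, 1.397, 1.397]
wrist_force: [0.6, 0.2, -0.4]
finger_gap: 46.7
```

```bash
python3 look.py e scene wrist;python3 - <<'E'
from plan import *
s,p0,R0=cur()
for th in np.arange(32.5,80.1,2.5):
    print(th,rel(tcp(-16,33,th,th-40),tool_R(th-40),p0,R0).round(4).tolist())
E
```

```text
6.25 [572.7  29.4 181.2] [ 0.61  0.25 -0.39] [-0.09  0.38  1.53  0.18  1.22  0.02]
32.5 [-0.0433, 0.0077, 0.0005, 0.0013, 0.0074, -0.0032]
35.0 [-0.0863, 0.0153, 0.0005, 0.0025, 0.0145, -0.0067]
37.5 [-0.1293, 0.0229, 0.0005, 0.0037, 0.0214, -0.0105]
40.0 [-0.1722, 0.0305, 0.0005, 0.0049, 0.0281, -0.0147]
42.5 [-0.2152, 0.0381, 0.0005, 0.0061, 0.0347, -0.0191]
45.0 [-0.2582, 0.0457, 0.0005, 0.0072, 0.0411, -0.0238]
47.5 [-0.3011, 0.0533, 0.0004, 0.0083, 0.0472, -0.0288]
50.0 [-0.3441, 0.0609, 0.0004, 0.0093, 0.0531, -0.0341]
52.5 [-0.3871, 0.0684, 0.0004, 0.0103, 0.0588, -0.0396]
55.0 [-0.43, 0.076, 0.0004, 0.0113, 0.0643, -0.0453]
57.5 [-0.473, 0.0836, 0.0004, 0.0122, 0.0695, -0.0513]
60.0 [-0.516, 0.0912, 0.0004, 0.0131, 0.0744, -0.0576]
62.5 [-0.5589, 0.0988, 0.0004, 0.0139, 0.0791, -0.064]
65.0 [-0.6019, 0.1064, 0.0004, 0.0147, 0.0835, -0.0706]
67.5 [-0.6449, 0.114, 0.0004, 0.0154, 0.0875, -0.0775]
70.0 [-0.6878, 0.1215, 0.0004, 0.0161, 0.0913, -0.0845]
72.5 [-0.7308, 0.1291, 0.0004, 0.0167, 0.0948, -0.0916]
75.0 [-0.7738, 0.1367, 0.0004, 0.0173, 0.098, -0.0989]
77.5 [-0.8167, 0.1443, 0.0004, 0.0178, 0.1009, -0.1064]
80.0 [-0.8597, 0.1519, 0.0004, 0.0182, 0.1034, -0.1139]
```

View pics/e_scene.png

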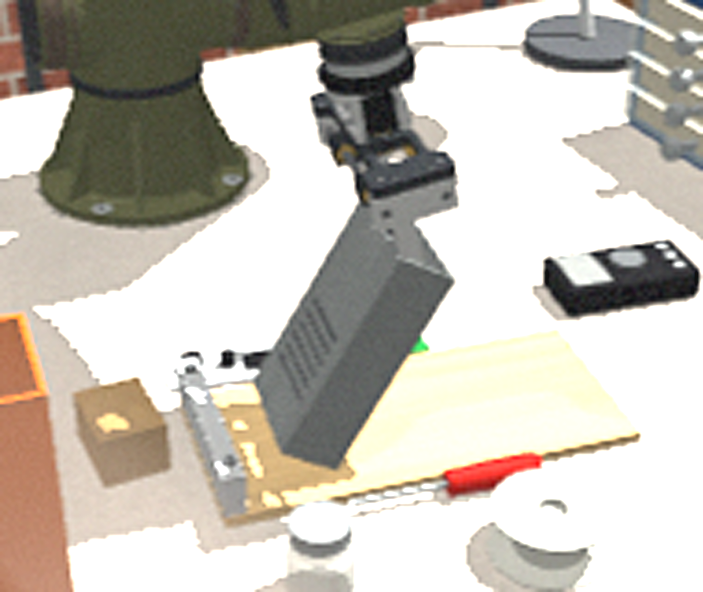

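View pics/e_wrist.png

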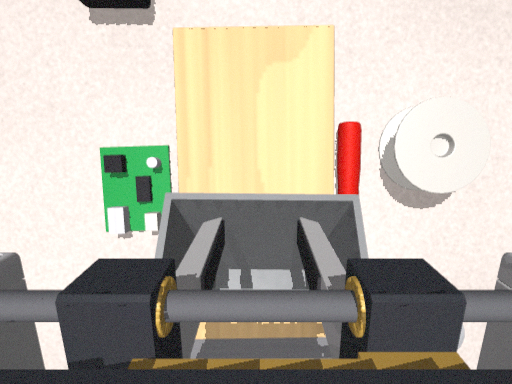

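Scene view: the case leans at about 30°, the heel is still near (335,468), and it rides on the fingers. Continuing to 60°.

Request:
jog_arm(series=[-0.043, 0.008, 0, 0.0013, 0.0074, -0.0032, 0, -0.086, 0.015, 0, 0.0025, 0.0145, -0.0067, 0, -0.129, 0.023, 0, 0.0037, 0.0214, -0.0105, 0, -0.172, 0.0305, 0, 0.0049, 0.0281, -0.0147, 0, -0.215, 0.038, 0, 0.0061, 0.0347, -0.0191, 0, -0.258, 0.0457, 0, 0.0072, 0.0411, -0.0238, 0, -0.301, 0.0533, 0, 0.0083, 0.0472, -0.0288, 0, -0.344, 0.061, 0, 0.0093, 0.0531, -0.0341, 0, -0.387, 0.0684, 0, 0.0103, 0.0588, -0.0396, 0, -0.43, 0.076, 0, 0.0113, 0.0643, -0.0453, 0, -0.473, 0.0836, 0, 0.0122, 0.0695, -0.0513, 0, -0.516, 0.0912, 0, 0.0131, 0.0744, -0.0576, 0, -0.516, 0.0912, 0, 0.0131, 0.0744, -0.0576, 0])

```text
clock: 7.98
eef_pos: [585.6, 103.3, 122.8]
eef_rot: [-0.004, 1.221, -1.749]
wrist_force: [-0.6, 1.1, -1.0]
finger_gap: 46.9
```

```bash
python3 look.py f scene wrist;python3 - <<'E'
from plan import *
s,p0,R0=cur()
for th in np.arange(62.5,90.1,2.5):
    print(th,rel(tcp(-16,33,th,th-40),tool_R(th-40),p0,R0).round(4).tolist())
E
```

```text
7.975 [585.6 103.3 122.8] [-0.57  1.08 -1.05] [ 0.25  0.59  1.39 -0.33  1.32  0.53]
62.5 [-0.0429, 0.0074, 0.0008, 0.0008, 0.0049, -0.0063]
65.0 [-0.0858, 0.015, 0.0008, 0.0016, 0.0093, -0.013]
67.5 [-0.1288, 0.0225, 0.0008, 0.0023, 0.0134, -0.0198]
70.0 [-0.1718, 0.0301, 0.0008, 0.003, 0.0172, -0.0268]
72.5 [-0.2147, 0.0377, 0.0008, 0.0036, 0.0207, -0.0339]
75.0 [-0.2577, 0.0453, 0.0008, 0.0042, 0.0238, -0.0412]
77.5 [-0.3007, 0.0529, 0.0008, 0.0047, 0.0267, -0.0487]
80.0 [-0.3436, 0.0605, 0.0008, 0.0051, 0.0292, -0.0563]
82.5 [-0.3866, 0.0681, 0.0008, 0.0055, 0.0315, -0.0639]
85.0 [-0.4296, 0.0757, 0.0008, 0.0059, 0.0333, -0.0717]
87.5 [-0.4726, 0.0833, 0.0008, 0.0061, 0.0349, -0.0795]
90.0 [-0.5155, 0.0909, 0.0008, 0.0063, 0.0361, -0.0874]
```

View pics/f_scene.png

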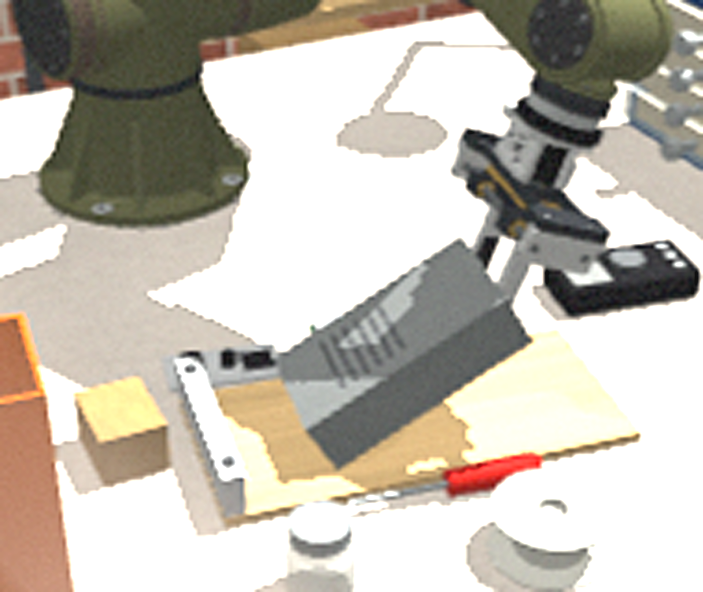

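View pics/f_wrist.png

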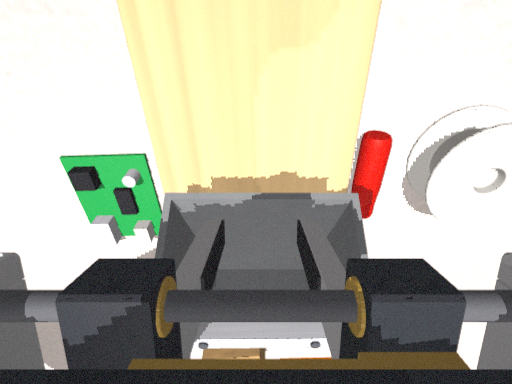

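Request:
jog_arm(series=[-0.043, 0.0074, 0, 0.0008, 0.0049, -0.0063, 0, -0.086, 0.015, 0, 0.0016, 0.0093, -0.013, 0, -0.129, 0.0225, 0, 0.0023, 0.0134, -0.0198, 0, -0.172, 0.03, 0, 0.003, 0.0172, -0.0268, 0, -0.215, 0.0377, 0, 0.0036, 0.0207, -0.0339, 0, -0.2577, 0.0453, 0, 0.0042, 0.0238, -0.0412, 0, -0.279, 0.049, 0, 0.0045, 0.0253, -0.045, 0, -0.3, 0.053, 0, 0.0047, 0.0267, -0.0487, 0, -0.322, 0.0567, 0, 0.0049, 0.028, -0.0525, 0, -0.3436, 0.0605, 0, 0.0051, 0.0292, -0.0563, 0, -0.3436, 0.0605, 0, 0.0051, 0.0292, -0.0563, 0])

```text
clock: 9.45
eef_pos: [590.8, 132.2, 66.8]
eef_rot: [-0.0, 0.871, -1.746]
wrist_force: [0.1, 0.7, -0.7]
finger_gap: 47.1
```

```bash
python3 look.py g scene wrist;python3 - <<'E'
from plan import *
from h import ray
c=dict(np.load("g_scene.npz"));print("meter",ray(c,317,186,40))
s,p0,R0=cur()
for th in np.arange(81,91.1,1):
    print(th,rel(tcp(-16,33,th,th-40),tool_R(th-40),p0,R0).round(4).tolist())
E
```

```text
9.45 [590.8 132.2  66.8] [ 0.08  0.74 -0.67] [ 0.39  0.82  1.25 -0.58  1.5   0.73]
meter [506.13420651 316.87952469]
81.0 [-0.0167, 0.0034, 0.0006, 0.0002, 0.0008, -0.0031]
82.0 [-0.0339, 0.0064, 0.0006, 0.0003, 0.0017, -0.0062]
83.0 [-0.0511, 0.0095, 0.0006, 0.0005, 0.0025, -0.0092]
84.0 [-0.0682, 0.0125, 0.0006, 0.0006, 0.0033, -0.0123]
85.0 [-0.0854, 0.0155, 0.0006, 0.0007, 0.004, -0.0155]
86.0 [-0.1026, 0.0186, 0.0006, 0.0008, 0.0047, -0.0186]
87.0 [-0.1198, 0.0216, 0.0006, 0.0009, 0.0053, -0.0217]
88.0 [-0.137, 0.0246, 0.0006, 0.001, 0.0058, -0.0249]
89.0 [-0.1542, 0.0277, 0.0006, 0.0011, 0.0063, -0.028]
90.0 [-0.1714, 0.0307, 0.0005, 0.0012, 0.0067, -0.0312]
91.0 [-0.1886, 0.0338, 0.0005, 0.0013, 0.0071, -0.0344]
```

View pics/g_scene.png

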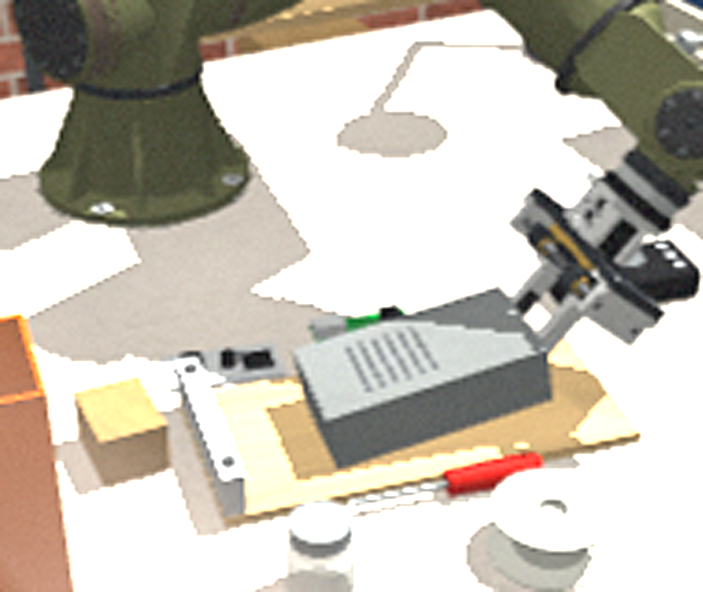

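View pics/g_wrist.png

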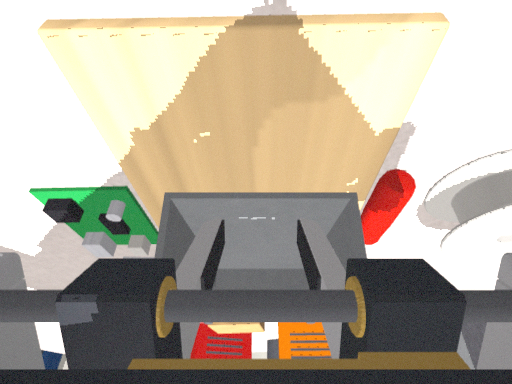

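Request:
jog_arm(series=[-0.017, 0.0034, 0, 0.0002, 0.0008, -0.0031, 0, -0.034, 0.0064, 0, 0.0003, 0.0017, -0.0062, 0, -0.051, 0.0095, 0, 0.0005, 0.0025, -0.0092, 0, -0.068, 0.0125, 0, 0.0006, 0.0033, -0.0123, 0, -0.085, 0.0155, 0, 0.0007, 0.004, -0.0155, 0, -0.103, 0.0186, 0, 0.0008, 0.0047, -0.0186, 0, -0.12, 0.0216, 0, 0.0009, 0.0053, -0.0217, 0, -0.137, 0.0246, 0, 0.001, 0.0058, -0.0249, 0, -0.154, 0.0277, 0, 0.0011, 0.0063, -0.028, 0, -0.154, 0.0277, 0, 0.0011, 0.0063, -0.028, 0])

```text
clock: 10.8
eef_pos: [591.8, 138.5, 38.8]
eef_rot: [-0.001, 0.715, -1.746]
wrist_force: [-0.1, 1.3, -2.5]
finger_gap: 47.0
```

```bash
python3 look.py i scene wrist side
```

```text
10.8 [591.8 138.5  38.8] [-0.13  1.31 -2.48] [ 0.43  0.94  1.18 -0.67  1.6   0.79]
```

View pics/i_scene.png

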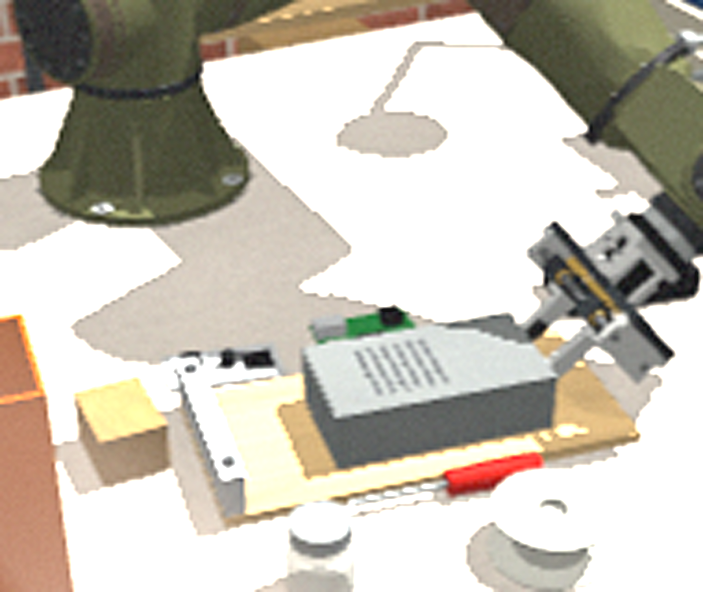

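View pics/i_wrist.png

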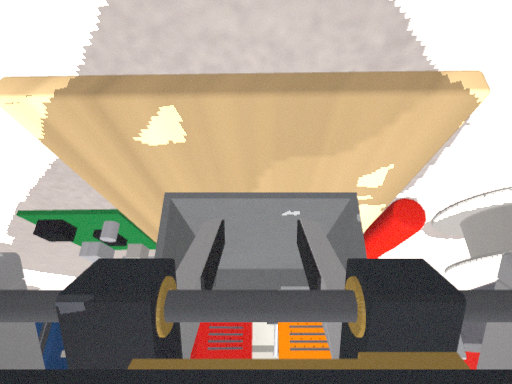

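Nearly flat, and the fingers still carry about 2 N. I'll lower the last degree and then ease out horizontally.

Request:
jog_arm(series=[-0.008, 0.0015, 0, 0, 0.0002, -0.001, 0, -0.017, 0.003, 0, 0, 0.0004, -0.002, 0, -0.017, 0.003, 0, 0.0003, 0.0015, -0.002, 0, -0.017, 0.003, 0, 0.0005, 0.003, -0.002, 0, -0.017, 0.003, 0, 0.0008, 0.0045, -0.002, 0, -0.017, 0.003, 0, 0.001, 0.006, -0.002, 0, -0.017, 0.003, 0, 0.0014, 0.008, -0.002, 0, -0.017, 0.003, 0, 0.0018, 0.01, -0.002, 0, -0.017, 0.003, 0, 0.0018, 0.01, -0.002, 0])

```text
clock: 12.08
eef_pos: [593.8, 148.6, 37.3]
eef_rot: [0.0, 0.698, -1.746]
wrist_force: [-0.8, -0.2, 0.2]
finger_gap: 47.1
```

```bash
python3 look.py j scene wrist
```

```text
12.075 [593.8 148.6  37.3] [-0.76 -0.24  0.18] [ 0.44  0.96  1.14 -0.68  1.62  0.79]
```

View pics/j_scene.png

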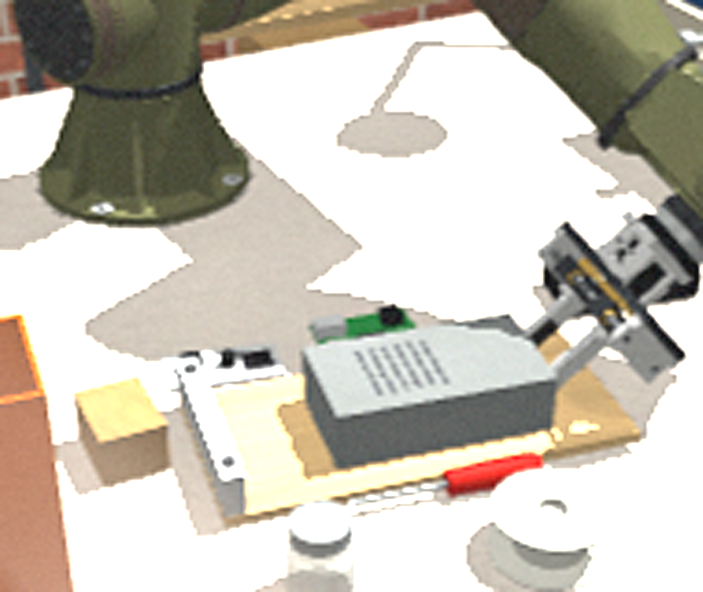

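View pics/j_wrist.png

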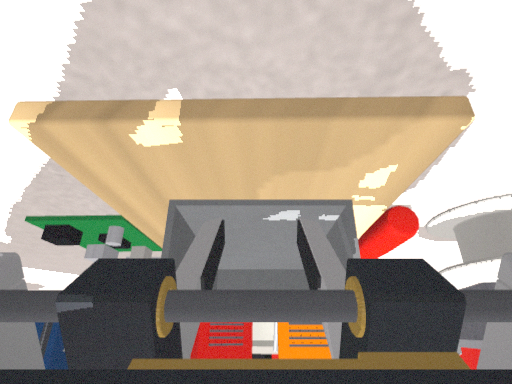

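Wrist force is back to about zero, so the case lies flat on its own. I'll withdraw along the fingers, go vertical and look.

Request:
jog_arm(series=[0, 0, 0, 0.002, 0.011, 0.01, 0, 0, 0, 0, 0.004, 0.023, 0.02, 0, 0, 0, 0, 0.008, 0.045, 0.039, 0, 0, 0, 0, 0.009, 0.05, 0.05, 0, 0.1, -0.018, 0, 0.009, 0.05, 0.05, 0.2, 0.22, -0.039, 0, 0.009, 0.05, 0.05, 0.4, 0.34, -0.06, 0, 0.009, 0.05, 0.05, 0.4, 0.46, -0.081, 0, 0.009, 0.05, 0.05, 0.4, 0.58, -0.102, 0, 0.009, 0.05, 0.05, 0.4, 0.7, -0.123, 0, 0.009, 0.05, 0.05, 0.4, 0.82, -0.145, 0, 0.009, 0.05, 0.05, 0.4, 0.86, -0.152, 0, 0.009, 0.05, 0.05, 0.4, 0.86, -0.152, 0, 0.009, 0.05, 0.05, 0.4, 0.86, -0.152, 0, 0.009, 0.05, 0.05, 0.4])

```text
clock: 13.92
eef_pos: [602.8, 198.5, 87.4]
eef_rot: [0.149, 1.571, -1.596]
wrist_force: [-0.9, 0.3, 0.5]
finger_gap: 65.7
```

```bash
python3 look.py k scene side wrist
```

```text
13.925 [602.8 198.5  87.4] [-0.94  0.29  0.53] [ 0.26  0.62  1.39 -0.    1.13  0.44]
```

View pics/k_scene.png

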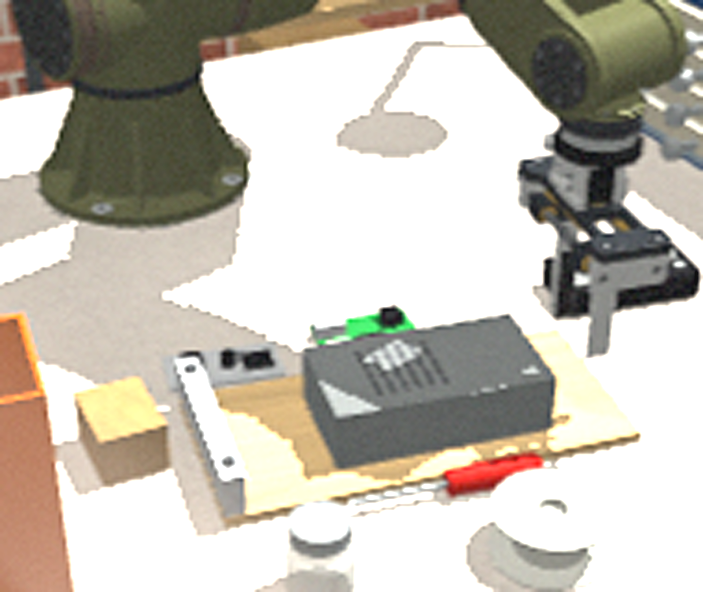

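View pics/k_wrist.png

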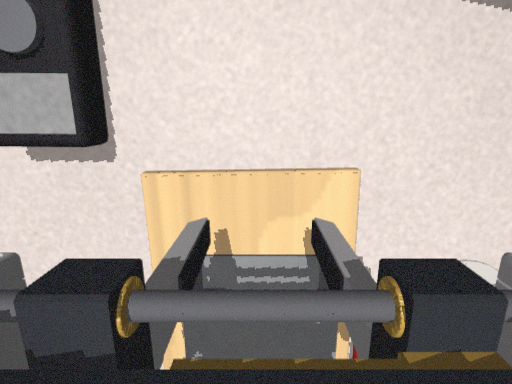

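View pics/k_side.png

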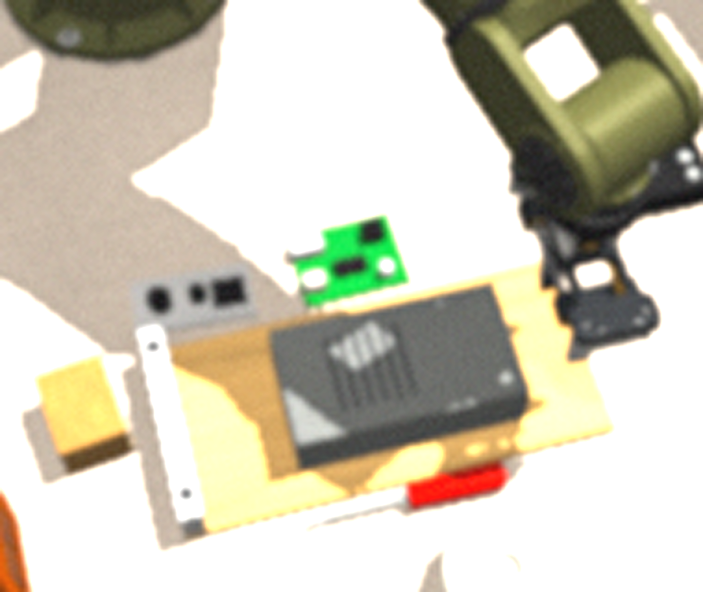

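```bash
python3 - <<'E'
import numpy as np,cv2
for n,(x0,y0) in {"scene":(190,185),"side":(180,180)}.items():
    c=np.load(f"k_{n}.npz")["color"]
    g=(255*(c/255.)**0.6).astype(np.uint8)
    cv2.imwrite(f"pics/kz_{n}.png",cv2.resize(g[y0:y0+75,x0:x0+125],None,fx=6.4,fy=6.4,interpolation=cv2.INTER_CUBIC))
E
```

```text
(no output)
```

View pics/kz_scene.png

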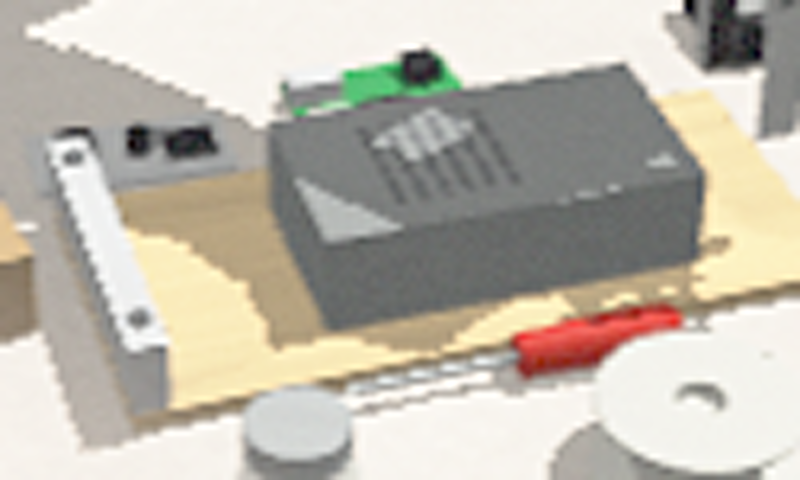

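View pics/kz_side.png

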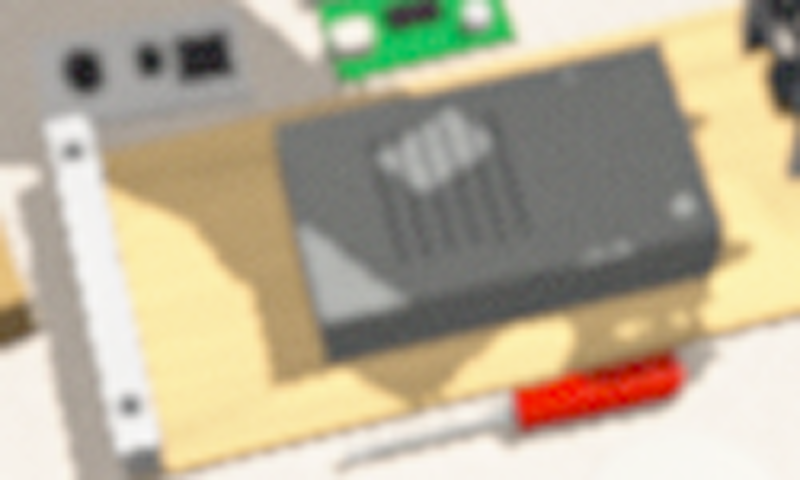

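```bash
cat > meas.py <<'E'
from plan import *
from h import ray
def run(tag,pts):
    for n,(x0,y0,s,d) in pts.items():
        c=dict(np.load(f"{tag}_{n}.npz"))
        for k,(z,l) in d.items():
            q=[ray(c,x0+a/s-.45,y0+b/s-.45,z) for a,b in l]
            print(n,k,[(round((p-HEEL[:2])@e[:2],1),round((p-HEEL[:2])@w[:2],1)) for p in q],"mid",np.mean(q,0).round(1))
E
python3 - <<'E'
from meas import *
run("k",{"scene":(190,185,6.4,{"top":(68,[(270,125),(628,66),(703,168),(323,243)]),"barin":(52,[(92,136),(168,345)]),"heelnear":(12,[(332,330),(697,258)]),"bartop_out":(52,[(47,143),(118,352)]),"bedend":(12,[(700,92)])}),
"side":(180,180,6.4,{"top":(68,[(277,127),(658,45),(718,237),(323,324)]),"barin":(52,[(92,112),(158,445)]),"heelnear":(12,[(327,362),(712,272)]),"bartop_out":(52,[(45,125),(118,455)])})})
E
```

```text
scene top [(np.float64(-1.5), np.float64(-50.7)), (np.float64(196.6), np.float64(-49.8)), (np.float64(196.6), np.float64(50.2)), (np.float64(-3.9), np.float64(55.0))] mid [578.6  55.3]
scene barin [(np.float64(-86.9), np.float64(-90.9)), (np.float64(-88.9), np.float64(89.4))] mid [ 544.6 -126.5]
scene heelnear [(np.float64(1.0), np.float64(52.8)), (np.float64(197.5), np.float64(51.1))] mid [629.   48.7]
scene bartop_out [(np.float64(-110.6), np.float64(-91.3)), (np.float64(-112.1), np.float64(87.7))] mid [ 539.5 -149.3]
scene bedend [(np.float64(261.9), np.float64(-93.3))] mid [514.2 234.2]
side top [(np.float64(0.2), np.float64(-52.3)), (np.float64(195.4), np.float64(-50.8)), (np.float64(192.0), np.float64(59.0)), (np.float64(-1.6), np.float64(56.4))] mid [580.4  54.5]
side barin [(np.float64(-86.7), np.float64(-92.5)), (np.float64(-88.5), np.float64(90.0))] mid [ 544.1 -126.1]
side heelnear [(np.float64(-0.9), np.float64(51.5)), (np.float64(196.9), np.float64(51.7))] mid [628.5  47.6]
side bartop_out [(np.float64(-110.8), np.float64(-91.0)), (np.float64(-107.4), np.float64(90.2))] mid [ 541.3 -147.4]
```

The case lies flat. Its closed end is about 88 mm from the bar and it is within 2 mm of the middle. The bar's inner face measures 181 mm wide, as it should. Next I'll lower the open fingers behind the mouth and push.

Request:
jog_arm(series=[0, 0, -0.003, 0, 0, -0.015, 0.4, 0, 0, -0.006, 0, 0, -0.035, 0.4, 0, 0, -0.006, 0, 0, -0.046, 0.4, 0, 0, -0.006, -0.002, -0.012, -0.046, 0.4, 0, 0, -0.006, -0.004, -0.023, -0.046, 0.4, 0, 0, -0.006, -0.005, -0.029, -0.046, 0.4, 0, 0, -0.006, -0.006, -0.034, -0.046, 0.4, 0, 0, -0.006, -0.007, -0.039, -0.046, 0.4, 0, 0, -0.006, -0.008, -0.045, -0.046, 0.4, 0, 0, -0.006, -0.009, -0.051, -0.046, 0.4, 0, 0, -0.006, -0.009, -0.051, -0.046, 0.4])

```text
clock: 15.45
eef_pos: [593.7, 146.9, 41.4]
eef_rot: [-2.853, 1.57, 1.678]
wrist_force: [-0.7, -0.6, -0.4]
finger_gap: 65.9
```

```bash
python3 look.py l scene side
```

```text
15.45 [593.7 146.9  41.4] [-0.66 -0.59 -0.35] [0.18 0.63 1.49 0.   1.02 0.36]
```

View pics/l_scene.png

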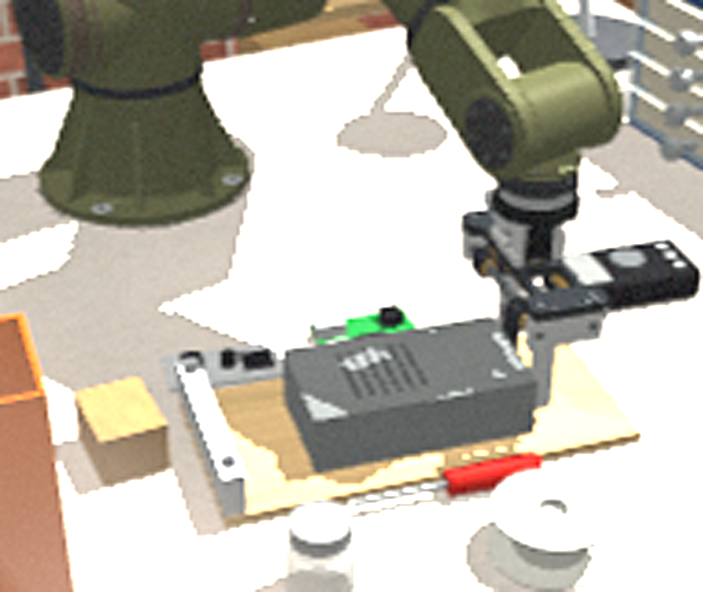

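View pics/l_side.png

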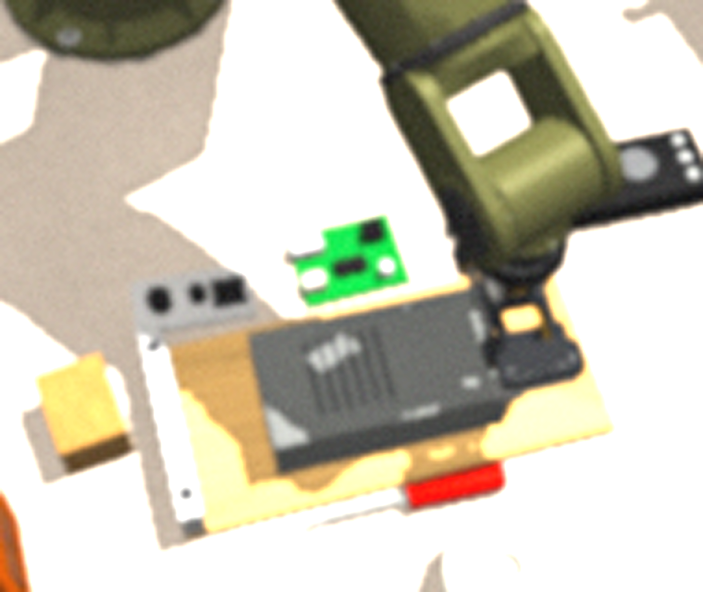

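Scene view: the fingers sit against the mouth (crop (540,370)) and the case has slid about 16 mm, staying square. Pushing on.

Request:
jog_arm(series=[0, 0, 0, -0.001, -0.006, 0, 0.4, 0, 0, 0, -0.002, -0.012, 0, 0.4, 0, 0, 0, -0.003, -0.018, 0, 0.4, 0, 0, 0, -0.0045, -0.024, 0, 0.4, 0, 0, 0, -0.0055, -0.03, 0, 0.4, 0, 0, 0, -0.0065, -0.036, 0, 0.4, 0, 0, 0, -0.0075, -0.042, 0, 0.4, 0, 0, 0, -0.009, -0.048, 0, 0.4, 0, 0, 0, -0.01, -0.054, 0, 0.4, 0, 0, 0, -0.0105, -0.058, 0, 0.4, 0, 0, 0, -0.011, -0.06, 0, 0.4, 0, 0, 0, -0.011, -0.06, 0, 0.4])

```text
clock: 17.05
eef_pos: [582.8, 87.2, 41.4]
eef_rot: [3.023, 1.57, 1.271]
wrist_force: [-0.0, -0.2, 0.9]
finger_gap: 65.9
```

```bash
python3 look.py m scene side; python3 - <<'E'
import numpy as np,cv2
for n,(x0,y0) in {"scene":(190,185),"side":(180,180)}.items():
    c=np.load(f"m_{n}.npz")["color"]
    g=(255*(c/255.)**0.6).astype(np.uint8)
    cv2.imwrite(f"pics/mz_{n}.png",cv2.resize(g[y0:y0+75,x0:x0+125],None,fx=6.4,fy=6.4,interpolation=cv2.INTER_CUBIC))
E
```

```text
17.05 [582.8  87.2  41.4] [-0.   -0.22  0.85] [0.09 0.59 1.56 0.   0.99 0.27]
```

View pics/mz_scene.png

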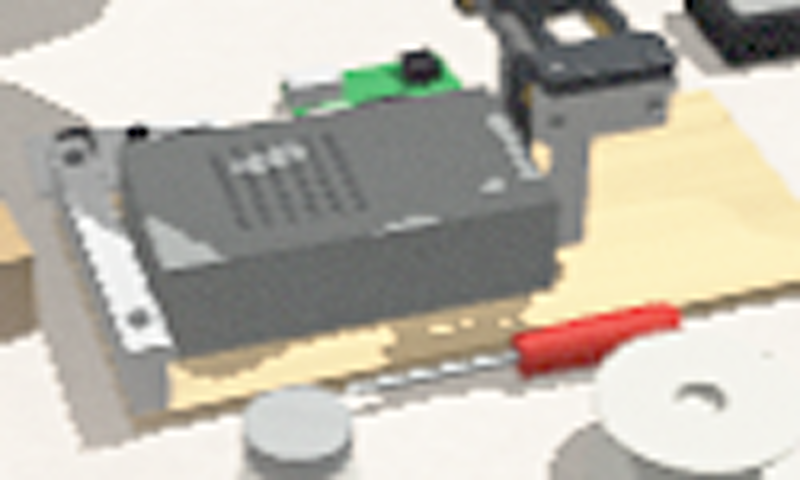

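View pics/mz_side.png

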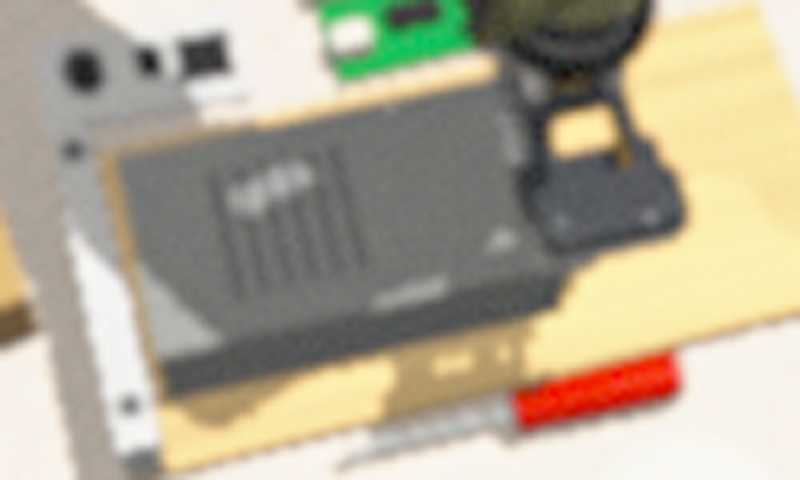

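About 8 mm of gap remains (the strip beside the bar at about (115,190)–(155,360)) and it looks even. Last stretch slowly, watching force.

Request:
jog_arm(series=[0, 0, 0, -0.0004, -0.002, 0, 0.4, 0, 0, 0, -0.0007, -0.004, 0, 0.4, 0, 0, 0, -0.0009, -0.005, 0, 0.4, 0, 0, 0, -0.0011, -0.006, 0, 0.4, 0, 0, 0, -0.0013, -0.007, 0, 0.4, 0, 0, 0, -0.0013, -0.007, 0, 0.4])

```text
clock: 17.9
eef_pos: [581.5, 80.6, 41.4]
eef_rot: [3.099, 1.57, 1.347]
wrist_force: [0.4, 5.3, 0.6]
finger_gap: 65.3
```

Request:
jog_arm(series=[0, 0, 0, -0.0001, -0.0005, 0, 0.4, 0, 0, 0, -0.0002, -0.001, 0, 0.4, 0, 0, 0, -0.0002, -0.001, 0, 0.4])

```text
clock: 18.27
eef_pos: [581.3, 80.5, 41.5]
eef_rot: [-3.13, 1.568, 1.402]
wrist_force: [1.1, 11.6, 0.0]
finger_gap: 66.1
```

```bash
cat > zoom.py <<'E'
import numpy as np,cv2,sys
t=sys.argv[1]
for n,(x0,y0) in {"scene":(190,185),"side":(180,180)}.items():
    c=np.load(f"{t}_{n}.npz")["color"]
    g=(255*(c/255.)**0.6).astype(np.uint8)
    cv2.imwrite(f"pics/{t}z_{n}.png",cv2.resize(g[y0:y0+75,x0:x0+125],None,fx=6.4,fy=6.4,interpolation=cv2.INTER_CUBIC))
E
python3 look.py n scene side; python3 zoom.py n
```

```text
18.275 [581.3  80.5  41.5] [ 1.1  11.56  0.02] [0.07 0.59 1.57 0.   0.99 0.25]
```

View pics/nz_side.png

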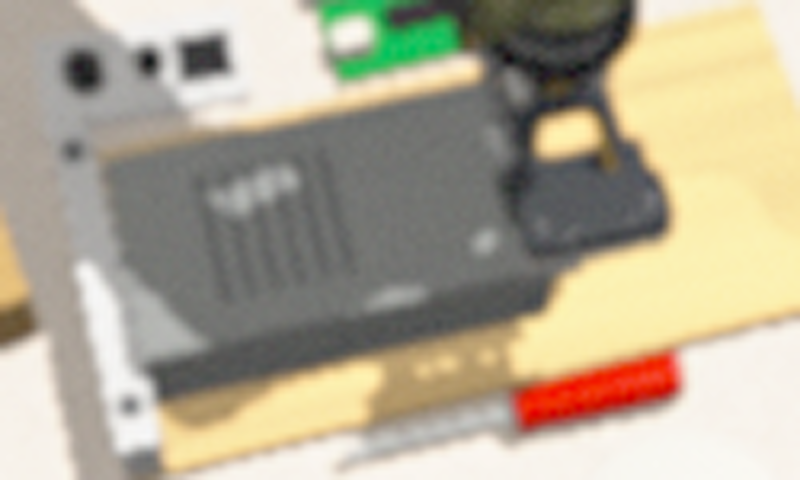

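View pics/nz_scene.png

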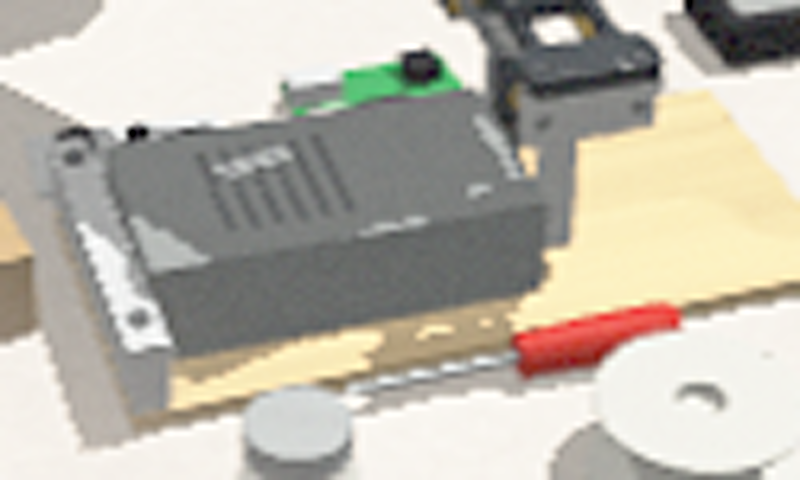

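The TCP no longer advances while the force rises to 11.6 N, so the case is against the bar. Backing off and checking.

Request:
jog_arm(series=[0, 0, 0, 0.0004, 0.002, 0, 0.4, 0, 0, 0, 0.001, 0.006, 0, 0.4, 0, 0, 0, 0.004, 0.02, 0, 0.4, 0, 0, 0, 0.007, 0.04, 0, 0.4, 0, 0, 0, 0.009, 0.05, 0.04, 0.4, 0, 0, 0, 0.01, 0.06, 0.1, 0.4, 0, 0, 0, 0.01, 0.06, 0.16, 0.4, 0, 0, 0, 0.01, 0.06, 0.22, 0.4, 0, 0, 0, 0.01, 0.02, 0.25, 0.4, 0, 0, 0, 0.01, 0.02, 0.25, 0.4, 0, 0, 0, 0.01, 0.02, 0.25, 0.4])

```text
clock: 19.75
eef_pos: [591.1, 100.4, 290.4]
eef_rot: [-1.993, 1.569, 2.539]
wrist_force: [-0.4, -0.2, -0.6]
finger_gap: 65.7
```

```bash
python3 look.py o scene side wrist; python3 zoom.py o
```

```text
19.75 [591.1 100.4 290.4] [-0.37 -0.24 -0.6 ] [0.11 0.38 1.27 0.   1.5  0.29]
```

View pics/oz_side.png

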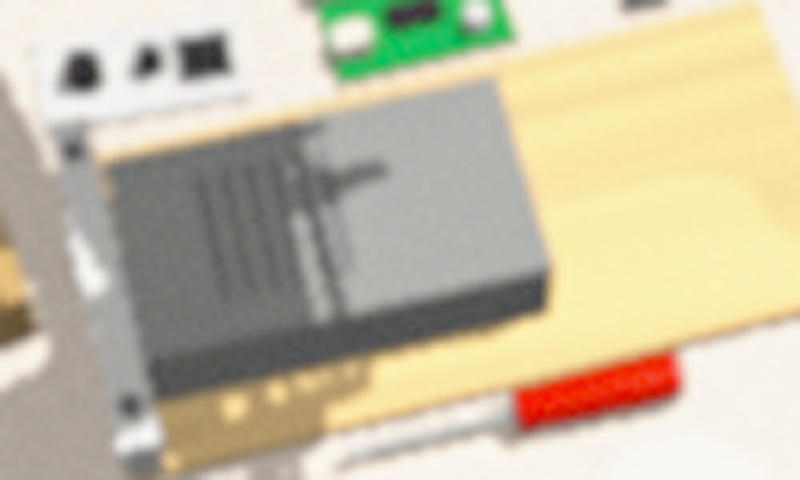

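View pics/oz_scene.png

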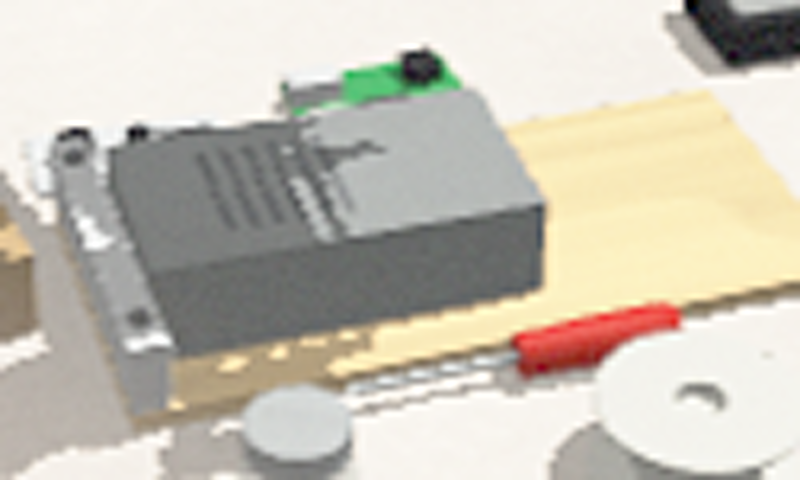

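View pics/o_wrist.png

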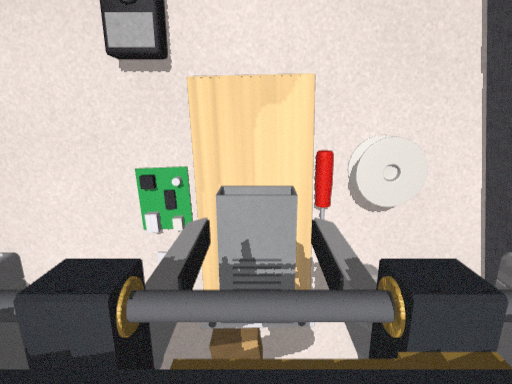

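Wrist view: the mouth edge runs from (218,187) to (296,185), with the bed even on both sides. I'd like a direct look at the joint, so I'll move the camera over the bar.

Request:
jog_arm(series=[0, 0, 0, -0.005, -0.03, 0, 0.4, 0, 0, 0, -0.015, -0.08, 0, 0.4, 0, 0, 0, -0.02, -0.13, 0, 0.4, 0, 0, 0, -0.03, -0.18, 0, 0.4, 0, 0, 0, -0.035, -0.21, 0, 0.4, 0, 0, 0, -0.037, -0.22, 0, 0.4, 0, 0, 0, -0.037, -0.22, 0, 0.4, 0, 0, 0, -0.037, -0.22, 0, 0.4])

```text
clock: 20.9
eef_pos: [554.6, -119.4, 291.2]
eef_rot: [-2.847, 1.57, 1.686]
wrist_force: [1.0, 0.6, 0.2]
finger_gap: 65.9
```

```bash
python3 look.py p scene side wrist; python3 - <<'E'
import numpy as np,cv2
c=np.load("p_wrist.npz")["color"]
g=(255*(c/255.)**0.6).astype(np.uint8)
cv2.imwrite("pics/pz_wrist.png",cv2.resize(g[90:270,150:370],None,fx=3.3,fy=3.3,interpolation=cv2.INTER_CUBIC))
E
```

```text
20.9 [ 554.6 -119.4  291.2] [0.98 0.57 0.22] [-0.28  0.3   1.37  0.    1.47 -0.1 ]
```

View pics/pz_wrist.png

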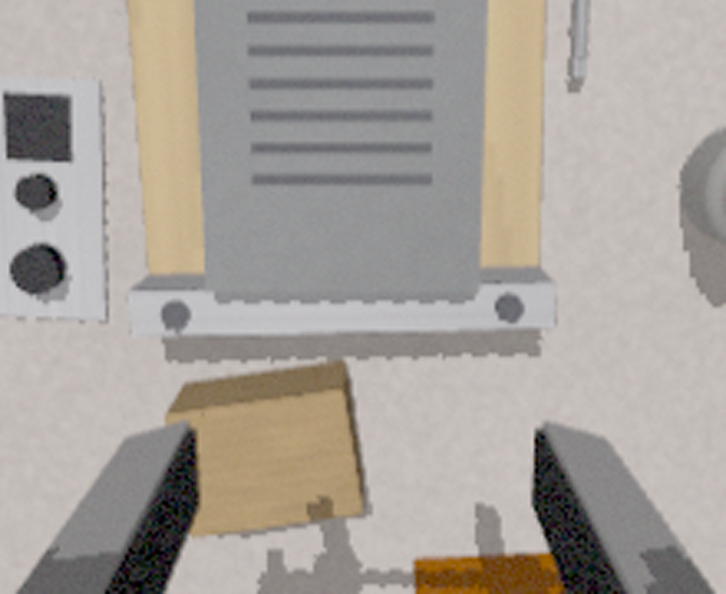

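```bash
python3 - <<'E'
from plan import *
from h import ray
c=dict(np.load("p_wrist.npz"));s,p,r=cur()
T=np.eye(4);T[:3,:3]=r.as_matrix();T[:3,3]=p
c["pose"]=T@c["mount"]
f=lambda X,Y,z:ray(c,X/3.3+149.6,Y/3.3+89.6,z)
B=[f(131,289,52),f(555,281,52)];C=[f(208,302,68),f(480,298,68)]
d=B[1]-B[0];L=np.hypot(*d);d/=L;n=np.array([-d[1],d[0]])
print("bar len",L,"ang",np.degrees(np.arctan2(d[1],d[0])))
dc=C[1]-C[0];print("case w",np.hypot(*dc),"ang",np.degrees(np.arctan2(dc[1],dc[0])))
for q in C:print("gap",(q-B[0])@n)
print("lateral",(np.mean(C,0)-np.mean(B,0))@d)
# sides of case at z=68: left edge (195,0)-(207,290), right (489,0)-(480,290)
for a,b in [((194,2),(207,290)),((489,2),(480,290))]:
    v=f(*a,68)-f(*b,68);print("side ang",np.degrees(np.arctan2(v[1],v[0]))-90)
E
```

```text
bar len 177.01784427915211 ang -9.209630421412623
case w 109.42846226124111 ang -9.449017992445357
gap -2.6958042646964495
gap -3.153006135245756
lateral 0.7519280173252287
side ang -10.109247506904822
side ang -10.380555973434866
```

The joint is closed within calibration error, the case is square within about 1°, and it is 0.8 mm off the middle. I'll compare the bystanders with the first pictures and hand in.

```bash
python3 - <<'E'
import numpy as np,cv2
from h import ray
for n in ["scene","side"]:
  for t in "ap":
    c=dict(np.load(f"{t}_{n}.npz"));h=cv2.cvtColor(c["color"],cv2.COLOR_BGR2HSV)
    o=[]
    for m in [((h[...,0]>170)|(h[...,0]<5))&(h[...,1]>180)&(h[...,2]>100)]:
        m=m.copy();m[:,:225]=0;m[:220]=0;m[270:]=0
        v,u=np.where(m);o.append((u.mean().round(1),v.mean().round(1),len(u)))
    print(n,t,"driver handle",o)
from cell import manip
print(manip.sign_off())
E
```

```text
scene a driver handle [(np.float64(281.9), np.float64(236.9), 124)]
scene p driver handle [(np.float64(281.9), np.float64(236.9), 124)]
side a driver handle [(np.float64(272.9), np.float64(240.9), 161)]
side p driver handle [(np.float64(273.1), np.float64(240.8), 165)]
the job is handed in; nothing more can be done
None
```

The housing now lies flat on its broad side with its closed end against the stop bar, and I handed the job in at about 21 s of the 69 s allowed.

- **Tipping:** I put both open fingertips inside the mouth and turned them about the heel, so the case was held from both sides without a grip. It was let down all the way to the bed, and contact force at the stops along the way stayed at or below about 3 N.
- **Pushing:** I withdrew the fingers, set them against the mouth rim and pushed the case to the bar. The force rose to 11.6 N with no further travel, so the case was on the bar. I then backed well clear.

**Last checks, with the wrist camera over the joint:**
- **Flush:** the camera put the closed end 3 mm past the bar face, which can't be real. I put that down to the roughly 2 mm calibration and my pixel picking, and take the force as the proof of contact.
- **Square:** the case end edge is 0.2° from the bar by this view, but the case's sides read about 1° off. I did not resolve that disagreement.
- **Near the middle:** it sits about 0.8 mm off the middle of the bar.
- **Other things:** I compared only the screwdriver's position before and after, and it had not moved. The rest looked unmoved in the pictures, but I did not measure them.

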